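# Snug down the cover plate of the leak-test jig

## Task

Close the cover plate of the leak-test jig so that it sits evenly on its gasket: wind its four crank nuts clockwise, about a half turn each, until each is felt to come fully home, one after the other in cross order (any nut first, then the one diagonally opposite, then the other two). Stop at the first firm resistance: forcing a nut beyond it twists its stud, which must not happen. Let go of everything at the end and leave the pot, the driver box and the black tube where they stand.

Things in the scene. Friction and masses are not known exactly. Their poses are not given: they have to be found in the camera images.
- jig: leak-test jig fixed to the bench: grey housing 176 mm square on a 200 mm foot, rubber gasket in a raised rim, aluminium cover plate 158 x 158 x 10 mm held against springs by four crank nuts. Origin: centre of the underside, z up. The studs stand at (x,y) = (-60,60), (60,60), (60,-60), (-60,-60) mm in its axes, numbered 1 to 4 round the plate: 1 is opposite 3, 2 opposite 4
- plate_mid (a point): centre of the top face of the aluminium cover plate, 59 mm above the bench when fully home, about 2 mm higher at the start and then not quite level; z is the plate's normal
- nut1_axis (a point): top of the 22 mm steel hub of nut 1 (left corner nearest the robot), on its axis. Clockwise from above screws it down, 4 mm a turn. Home: 75.0 mm above the bench (to 0.15 mm). Starts 1.6 to 2.4 mm higher: some 143 to 212 degrees to go, different for each nut, to be felt. Backwards it stops after 51 to 121 degrees
- handle1_grip (a point): black upright handle of nut 1's crank, 14 mm thick, 45 mm tall, 30 mm from the nut's axis, in any direction at the start. Point: on its centre line, 29 mm above its foot, 16 mm below its top, about 107 mm above the bench; the crank arm's top is 29 mm below it. It spins freely on its pin, so it can be led round without turning the gripper
- stud1_rim (a point): rim of the 12 mm thick top end of stud 1, 78 mm up; must not move. Winding takes 4 to 8 N at the handle; once home the nut stops dead and only the crank's torsion spring yields: the push rises 3.3 N per mm of handle travel, and above about 18 N the stud twists in the housing. Let go, the handle springs back 1 to 4 mm; the nut stays
- nut2_axis (a point): top of the 22 mm steel hub of nut 2 (left far corner), on its axis. Clockwise from above screws it down, 4 mm a turn. Home: 75.0 mm above the bench (to 0.15 mm). Starts 1.6 to 2.4 mm higher: some 143 to 212 degrees to go, different for each nut, to be felt. Backwards it stops after 51 to 121 degrees
- handle2_grip (a point): black upright handle of nut 2's crank, 14 mm thick, 45 mm tall, 30 mm from the nut's axis, in any direction at the start. Point: on its centre line, 29 mm above its foot, 16 mm below its top, about 107 mm above the bench; the crank arm's top is 29 mm below it. It spins freely on its pin, so it can be led round without turning the gripper
- stud2_rim (a point): rim of the 12 mm thick top end of stud 2, 78 mm up; must not move. Winding takes 4 to 8 N at the handle; once home the nut stops dead and only the crank's torsion spring yields: the push rises 3.3 N per mm of handle travel, and above about 18 N the stud twists in the housing. Let go, the handle springs back 1 to 4 mm; the nut stays
- nut3_axis (a point): top of the 22 mm steel hub of nut 3 (right far corner), on its axis. Clockwise from above screws it down, 4 mm a turn. Home: 75.0 mm above the bench (to 0.15 mm). Starts 1.6 to 2.4 mm higher: some 143 to 212 degrees to go, different for each nut, to be felt. Backwards it stops after 51 to 121 degrees
- handle3_grip (a point): black upright handle of nut 3's crank, 14 mm thick, 45 mm tall, 30 mm from the nut's axis, in any direction at the start. Point: on its centre line, 29 mm above its foot, 16 mm below its top, about 107 mm above the bench; the crank arm's top is 29 mm below it. It spins freely on its pin, so it can be led round without turning the gripper
- stud3_rim (a point): rim of the 12 mm thick top end of stud 3, 78 mm up; must not move. Winding takes 4 to 8 N at the handle; once home the nut stops dead and only the crank's torsion spring yields: the push rises 3.3 N per mm of handle travel, and above about 18 N the stud twists in the housing. Let go, the handle springs back 1 to 4 mm; the nut stays
- nut4_axis (a point): top of the 22 mm steel hub of nut 4 (right near corner), on its axis. Clockwise from above screws it down, 4 mm a turn. Home: 75.0 mm above the bench (to 0.15 mm). Starts 1.6 to 2.4 mm higher: some 143 to 212 degrees to go, different for each nut, to be felt. Backwards it stops after 51 to 121 degrees
- handle4_grip (a point): black upright handle of nut 4's crank, 14 mm thick, 45 mm tall, 30 mm from the nut's axis, in any direction at the start. Point: on its centre line, 29 mm above its foot, 16 mm below its top, about 107 mm above the bench; the crank arm's top is 29 mm below it. It spins freely on its pin, so it can be led round without turning the gripper
- stud4_rim (a point): rim of the 12 mm thick top end of stud 4, 78 mm up; must not move. Winding takes 4 to 8 N at the handle; once home the nut stops dead and only the crank's torsion spring yields: the push rises 3.3 N per mm of handle travel, and above about 18 N the stud twists in the housing. Let go, the handle springs back 1 to 4 mm; the nut stays
- glue_pot_mid (a point): white round plastic pot with screw lid standing beside the jig, 68 mm across, 85 mm tall; the point is its centre. Leave it alone
- driver_mid (a point): white plastic lamp-driver box lying beside the jig, 130 x 44 x 30 mm (long along x); the point is its centre. Leave it alone
- sleeve_mid (a point): black plastic tube standing on end, 44 mm across, 45 mm tall; the point is its centre. Leave it alone
There are look-alikes about, which are no part of the job. Of the things shaped like the part that bears plate_mid, the aluminium one is meant.

How it is judged:
On the way, in this order (a step that is already met when the one before it is completed fails the run):
1. a first nut is home (height (world z) of any of nut1_axis, nut2_axis, nut3_axis, nut4_axis below 0.07515 m), for 0.2 s.
2. two diagonally opposite nuts are home ((height (world z) of each of nut1_axis, nut3_axis below 0.07515 m or height (world z) of each of nut2_axis, nut4_axis below 0.07515 m)), for 0.2 s.
3. all four nuts are home (height (world z) of each of nut1_axis, nut2_axis, nut3_axis, nut4_axis below 0.07515 m), for 0.2 s.
At the end, for the whole second after the job is handed in: All four nuts are home (hub tops within 0.15 mm of 75.0 mm), the plate lies level on its gasket (top within 0.3 mm of 59 mm, tilted less than 0.004 rad), no stud rim has moved more than 0.5 mm and the pot, the driver box and the black tube are within 15 mm of where they stood (all of step 3 and height (world z) of plate_mid below 0.0593 m and angle between plate_mid's own z axis and vertical below 0.004 rad and distance of each of stud1_rim, stud2_rim, stud3_rim, stud4_rim from where it was at the start of the episode below 0.0005 m and distance of each of glue_pot_mid, driver_mid, sleeve_mid from where it was at the start of the episode below 0.015 m); the robot touches nothing.
It fails at once if two neighbouring nuts run down (within 0.5 mm of home) while the two opposite them are both still loose (1 mm or more up): not cross order ((height (world z) of each of nut1_axis, nut2_axis below 0.0755 m and height (world z) of each of nut3_axis, nut4_axis above 0.076 m) or (height (world z) of each of nut2_axis, nut3_axis below 0.0755 m and height (world z) of each of nut4_axis, nut1_axis above 0.076 m) or (height (world z) of each of nut3_axis, nut4_axis below 0.0755 m and height (world z) of each of nut1_axis, nut2_axis above 0.076 m) or (height (world z) of each of nut4_axis, nut1_axis below 0.0755 m and height (world z) of each of nut2_axis, nut3_axis above 0.076 m)).
It fails at once if a stud twisted in the housing by overtightening (its rim moved more than 0.5 mm) (distance of any of stud1_rim, stud2_rim, stud3_rim, stud4_rim from where it was at the start of the episode above 0.0005 m).
It fails at once if the pot, driver box or black tube moved more than 15 mm (distance of any of glue_pot_mid, driver_mid, sleeve_mid from where it was at the start of the episode above 0.015 m).
It also fails if it takes over 72 s, if anything falls off the work surface, if the arm or the gripper's body presses on something with over 40 N, if the wrist force passes 120 N, or if a joint passes its speed limit or range.

## Robot

A 7-joint arm with a two-finger parallel gripper is mounted at the origin on the work surface. World frame = base frame: x ahead of the robot, y to its left, z up, the work surface at z = 0. Lengths are in m, angles in rad, forces in N, time in s.
With the tool pointing down it reaches from about 0.425 to 1.025 m from the base axis. Payload 3.6 kg.
Tool frame: the origin (TCP) lies at the very end of the fingers, on their centre line; the grasp point (between the pads) lies 19 mm behind it; z points along the fingers, y is the line along which they close (so a half turn about z gives the same grasp; the last joint's range is limited). The gripper opens to 85 mm and grips with 20 to 120 N. Pads are 22 mm wide; open, the fingers measure 114 mm over their backs; the gripper's body (76 mm by 85 mm) begins 54 mm behind the grasp point. The pads swing forward as they close: fully open they stand 13 mm farther back than shut.
Start: joints at [-1.387, 0.591, 0.048, 1.609, -0.033, 0.943, -0.034], TCP at [0.198, 0.697, 0.231] pointing down, gripper open.
Joint ranges: [-2.69, 2.69], [-0.47, 2.24], [-1.27, 1.36], [0.19, 2.51], [-1.53, 4.68], [0.08, 2.07], [-3.09, 3.09]. Speed limits (rad/s): [2.57, 2.57, 3.14, 3.14, 3.14, 3.14, 3.14].

## Interface

Orientations are given as [roll, pitch, yaw] about the fixed x, y, z axes, in that order (R = Rz(yaw) Ry(pitch) Rx(roll)).
In Python, from plant import ctrl gives the robot as it stands. The module is installed in compiled form; this text tells all that it offers.
- The arm moves only by the tool apply_moves, never from a script. Its argument "deltas" is a list of rows, each an object of numbers: "x", "y", "z": the shift along the tool's x, y, z in units of 0.5 m (1.0 is 0.5 m); "rx", "ry", "rz": the turn, a rotation vector about the tool's x, y, z in units of 180 degrees (1.0 is 180 degrees); "hand": the opening, from 0 (shut) to 1 (fully open). A call has 1 to 20 rows; each row shifts and turns the commanded pose from where the row before left it, along the tool's axes as they then stand; what a row does not reach is not made up. A row lasts 1/10 s, in which the tool goes at most 50 mm and 8.59 degrees, less where a joint would pass 70% of its speed; a pose out of reach is approached as far as the arm can. A call with a number of a shift or a turn outside -1 to 1 is refused whole. A call with a gripper value outside its range is refused whole. The fingers move at their own pace and stop on an object; the grip force is fixed at half the most. Time passes only in rows, so rows that do not move let the fingers close. It gives the time, the measured TCP pose, the force, the opening and the grip force at its end, in the units of the state.
- ctrl.get_obs(): the state, without advancing time (a new reading comes with each control period).
- ctrl.capture(name): name is "scene" or "top" or "wrist"; returns a dict with "color" (400x640x3 uint8, red, green, blue), "depth" (400x640 float32, m along the optical axis (not along the pixel's ray), 0 where there is no reading), "fx", "fy", "cx", "cy" (pixels), "k1" (the pictures are not rectified: a ray, as slopes to the right and down, at radius r is drawn at 1 + k1 r^2 times it, then the intrinsics apply), "extrinsics" (4x4, takes a point from world to camera coordinates). Camera axes: x right, y down, z forward; pixel columns grow to the right and rows downward; lengths in m; the calibration is good to about 2 mm. A picture is of the moment at which its call begins.
- ctrl.close_job(): hands the job in; it is judged then, once.
The state is a dict: "time": time; "joint_positions": joint angles; "qd": joint speeds; "joint_torque": joint torques, N m; "tool_pos": TCP position; "tcp_rot": TCP orientation; "force": force on the tool from outside, world axes, zero at the start; "moment": the same for the moment, N m; "gripper_width": opening from 0.0 (shut) to 1.0 (fully open); "grip_force": force on a finger pad.
Only numpy, scipy, OpenCV 4.12 (cv2) and the standard library are available. Lean on these libraries where they do the work, as an engineer would, in place of code of your own. Each camera call takes 0.05 s, during which the arm holds its last target. There are 200 camera calls.

## Working session

There is one attempt and no reset: what is moved stays moved. The work goes in short steps, Python scripts to look and compute and a tool call to move; the robot and the scene stay as the last step left them, time stands still between calls to the robot, and variables do not carry over. Pictures are saved under pics/ and viewed, at most 10 in all, crops included, and the job is handed in when it is done.

Besides the shell and the picture viewer there is one more tool, called after "Request:" by a JSON object that holds its "name" and its "arguments", one argument or row to a line. apply_moves: Moves the arm, as the interface text tells. Its arguments: {"type":"object","properties":{"deltas":{"type":"array","items":{"type":"object","properties":{"x":{"type":"number"},"y":{"type":"number"},"z":{"type":"number"},"rx":{"type":"number"},"ry":{"type":"number"},"rz":{"type":"number"},"hand":{"type":"number"}}}}},"required":["deltas"]}

```bash
mkdir -p pics
cat > h.py <<'E'
import numpy as np,cv2
from plant import ctrl
def cap(n,save=None):
    c=ctrl.capture(n)
    if save: cv2.imwrite('pics/'+save,c['color'][:,:,::-1])
    return c
def ray(c,u,v):
    x,y=(u-c['cx'])/c['fx'],(v-c['cy'])/c['fy']; a,b=x,y
    for _ in range(20):
        s=1+c['k1']*(a*a+b*b); a,b=x/s,y/s
    E=np.array(c['extrinsics']);R,t=E[:3,:3],E[:3,3]
    return -R.T@t, R.T@np.array([a,b,1.])
def onz(c,u,v,z):
    o,d=ray(c,u,v); return o+d*(z-o[2])/d[2]
def proj(c,p):
    E=np.array(c['extrinsics']);q=E[:3,:3]@np.array(p)+E[:3,3];a,b=q[:2]/q[2];s=1+c['k1']*(a*a+b*b)
    return a*s*c['fx']+c['cx'],b*s*c['fy']+c['cy']
def tri(obs):
    A=np.zeros((3,3));B=np.zeros(3)
    for c,u,v in obs:
        o,d=ray(c,u,v);d/=np.linalg.norm(d);P=np.eye(3)-np.outer(d,d);A+=P;B+=P@o
    return np.linalg.solve(A,B)
E
python3 - <<'E'
from h import *
for n in('scene','top'):
    c=cap(n,n+'0.png');E=np.array(c['extrinsics']);print(n,c['fx'],c['k1'],-E[:3,:3].T@E[:3,3],E[2,:3])
o=ctrl.get_obs();print(o)
E
```

```text
scene 433.8928336075477 -0.11999053635518064 [ 1.02104312 -0.13380926  0.90470733] [-0.54048202  0.1578424  -0.82641694]
top 397.19835591302734 -0.0857346709366871 [0.29368792 0.01147483 1.17416996] [ 0.19939816  0.01775584 -0.97975768]
{'time': 0.1, 'joint_positions': array([-1.38750005,  0.59203447,  0.04829941,  1.6096922 , -0.03328191,
        0.94270399, -0.03370952]), 'qd': array([-1.96051880e-03, -2.02770896e-03,  3.66263117e-05, -4.64831613e-03,
        1.91207136e-03,  7.97576108e-04,  1.06385008e-03]), 'joint_torque': array([ 4.16451585e-03, -5.49996650e+01,  1.55289676e+00, -1.98825449e+01,
        9.75256524e-03,  3.81954771e-03,  9.29962454e-06]), 'tool_pos': array([0.19791265, 0.69668876, 0.2302507 ]), 'tcp_rot': array([-3.13956286e+00,  1.26262473e-04,  2.86488204e+00]), 'force': array([-0.49932533,  0.46773211, -0.94987014]), 'moment': array([0.00075868, 0.02287738, 0.03776214]), 'grip_force': 0.0, 'gripper_width': 0.9982716381553385}
```

View pics/top0.png

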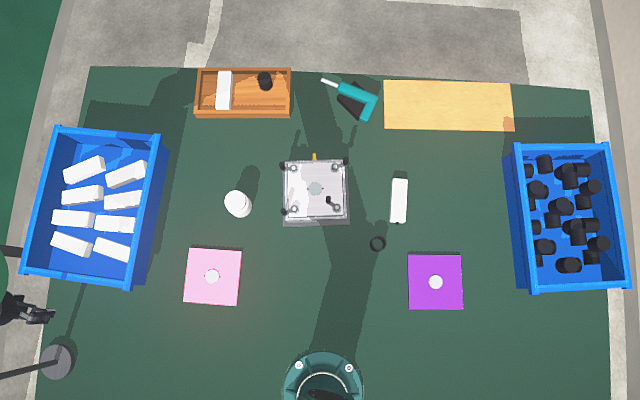

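View pics/scene0.png

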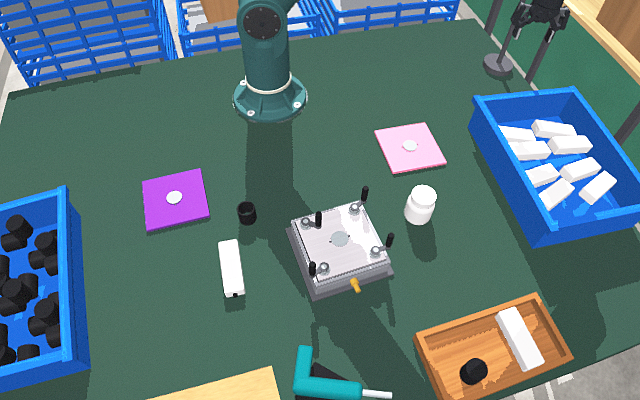

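Top view: aluminium jig plate at (315,190). The look-alikes are the pink plate (212,276), the purple plate (435,282), white boxes in the bins and the black tubes in the right bin. In the scene view the jig is at (340,245). The aluminium one is meant, so I'll check it in a close crop.

Run:
```python
import cv2,numpy as np
a=cv2.imread('pics/top0.png')[145:235,265:365];b=cv2.imread('pics/scene0.png')[175:305,275:405]
cv2.imwrite('pics/crop0.png',np.hstack([cv2.resize(a,(400,360),interpolation=2),cv2.resize(b,(360,360),interpolation=2)]))
```

```text
(no output)
```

View pics/crop0.png

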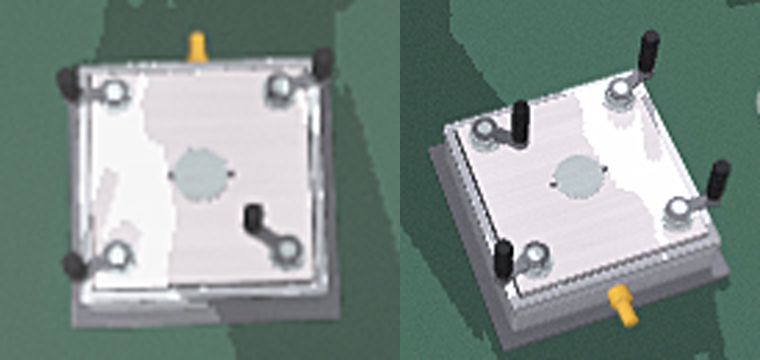

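The crop confirms the aluminium plate and its four nuts. Nut hubs in the top view: 1 (294.5,208.8), 2 (294,168), 3 (334.8,167.3), 4 (337,207). The handles point roughly left, left, up-right and up-left.

```bash
cat >> h.py <<'E'
from scipy.spatial.transform import Rotation as Ro
def tool(dp):
    o=ctrl.get_obs();R=Ro.from_euler('xyz',o['tcp_rot']).as_matrix();return (R.T@np.array(dp))/0.5
E
python3 - <<'E'
from h import *
t=cap('top');s=cap('scene')
T=[(294.5,208.75),(294,168),(334.75,167.25),(337,207)];S=[(354.4,209.3),(375.7,250.8),(324.5,267.8),(305.7,222.3)]
Hs=[(650,38),(722,168),(505,245),(520,107)]; Hs=[((u-400)/2.77+275,v/2.77+175) for u,v in Hs]
Ht=[(70,264),(68,75),(322,54),(253,210)];Ht=[(u/4+265,v/4+145) for u,v in Ht]
for i in range(4):
    print(i+1,tri([(t,*T[i]),(s,*S[i])]).round(4),onz(t,*T[i],.078)[:2].round(4),onz(s,*S[i],.078)[:2].round(4),'H',tri([(t,*Ht[i]),(s,*Hs[i])]).round(4),onz(t,*Ht[i],.12)[:2].round(4),onz(s,*Hs[i],.12)[:2].round(4))
E=np.array(cap('wrist')['extrinsics']);o=ctrl.get_obs();R=Ro.from_euler('xyz',o['tcp_rot']).as_matrix()
print('cam in tool',R.T@(-E[:3,:3].T@E[:3,3]-o['tool_pos']),'axis in tool',(E[:3,:3]@R).round(3))
print(tool(np.array([.60,0,.33])-o['tool_pos']))
E
```

```text
1 [0.5018 0.1072 0.0664] [0.4995 0.1058] [0.5091 0.1043] H [0.4845 0.1347 0.1154] [0.4837 0.1342] [0.4876 0.133 ]
2 [0.6207 0.1172 0.0717] [0.6184 0.1154] [0.6239 0.1165] H [0.6173 0.1468 0.1188] [0.6165 0.1456] [0.6181 0.1476]
3 [ 0.6302 -0.0008  0.0672] [ 0.6268 -0.0014] [ 0.6355 -0.0018] H [ 0.6405 -0.0291  0.1214] [ 0.6409 -0.0296] [ 0.6399 -0.0285]
4 [ 0.5121 -0.0127  0.0723] [ 0.5109 -0.0133] [ 0.5158 -0.0128] H [0.5273 0.0126 0.1211] [0.5276 0.0126] [0.5267 0.0129]
cam in tool [ 0.08055154  0.00019176 -0.14290987] axis in tool [[ 0.     1.     0.001]
 [-0.949  0.001 -0.314]
 [-0.314 -0.001  0.949]]
[-1.15424893 -1.12156245 -0.19721332]
```

Request:
{"name": "apply_moves", "arguments": {
  "deltas": [
    {"x": -0.066, "y": -0.064, "z": -0.005, "hand": 1},
    {"x": -0.066, "y": -0.064, "z": -0.005, "hand": 1},
    {"x": -0.066, "y": -0.064, "z": -0.005, "hand": 1},
    {"x": -0.066, "y": -0.064, "z": -0.005, "hand": 1},
    {"x": -0.066, "y": -0.064, "z": -0.005, "hand": 1},
    {"x": -0.066, "y": -0.064, "z": -0.005, "hand": 1},
    {"x": -0.066, "y": -0.064, "z": -0.005, "hand": 1},
    {"x": -0.066, "y": -0.064, "z": -0.005, "hand": 1},
    {"x": -0.066, "y": -0.064, "z": -0.005, "hand": 1},
    {"x": -0.066, "y": -0.064, "z": -0.005, "hand": 1},
    {"x": -0.066, "y": -0.064, "z": -0.005, "hand": 1},
    {"x": -0.066, "y": -0.064, "z": -0.005, "hand": 1},
    {"x": -0.066, "y": -0.064, "z": -0.005, "hand": 1},
    {"x": -0.066, "y": -0.064, "z": -0.005, "hand": 1},
    {"x": -0.066, "y": -0.064, "z": -0.005, "hand": 1},
    {"x": -0.066, "y": -0.064, "z": -0.005, "hand": 1}
  ]
}}

```text
invalid input
```

Request:
{"name": "apply_moves", "arguments": {
  "deltas": [
    {"rz": 0.0458, "hand": 0.45},
    {"rz": 0.0458, "hand": 0.45},
    {"rz": 0.0458, "hand": 0.45},
    {"rz": 0.0458, "hand": 0.45},
    {"rz": 0.0458, "hand": 0.45},
    {"rz": 0.0458, "hand": 0.45},
    {"rz": 0.0458, "hand": 0.45},
    {"rz": 0.0458, "hand": 0.45},
    {"rz": 0.0458, "hand": 0.45},
    {"hand": 0.45}
  ]
}}

```text
invalid input
```

Run:
```python
from h import *
c=cap('wrist','w1.png');print(c['fx'],c['k1']);o=ctrl.get_obs();print(o['time'],o['tool_pos'],o['tcp_rot'],o['joint_positions'],o['gripper_width'],o['force'])
N=[(.502,.107),(.621,.117),(.630,-.001),(.512,-.013)]
for n in N: print(proj(c,[*n,.078]))
np.save('w1d.npy',c['depth'])
```

```text
319.9407252874196 -0.024945620440937163
0.3 [0.19804357 0.6971152  0.23087941] [-3.14078699e+00  8.11032719e-05  2.86487061e+00] [-1.38750607  0.59152898  0.04837155  1.60899254 -0.03328209  0.9426853
 -0.03368573] 0.9999705640395803 [-0.15882945  0.332766    0.61394759]
(np.float64(-6.765428444567988), np.float64(479.69784200584087))
(np.float64(43.14564074011133), np.float64(526.238043498262))
(np.float64(-12.897798092496714), np.float64(536.7527883180614))
(np.float64(-64.84041680000104), np.float64(493.06350321468545))
```

View pics/w1.png

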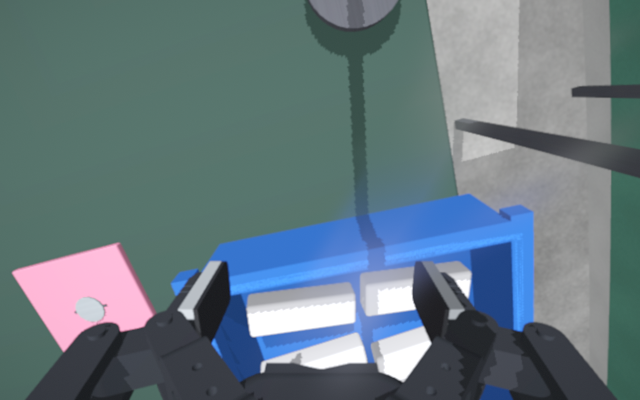

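The wrist view shows the blue bin and the pink plate, so the arm has not moved. The calls were rejected, perhaps because every key is needed.

Request:
{"name": "apply_moves", "arguments": {
  "deltas": [
    {"x": -0.066, "y": -0.064, "z": -0.005, "rx": 0, "ry": 0, "rz": 0, "hand": 1}
  ]
}}

```text
time: 0.4
tool_pos: [0.2146, 0.663, 0.2331]
tcp_rot: [3.138, -0.005, 2.875]
force: [-1.1, -1.1, 0.1]
gripper_width: 1.001
grip_force: 0.0
```

Request:
{"name": "apply_moves", "arguments": {
  "deltas": [
    {"x": -0.066, "y": -0.064, "z": -0.005, "rx": 0, "ry": 0, "rz": 0, "hand": 1},
    {"x": -0.066, "y": -0.064, "z": -0.005, "rx": 0, "ry": 0, "rz": 0, "hand": 1},
    {"x": -0.066, "y": -0.064, "z": -0.005, "rx": 0, "ry": 0, "rz": 0, "hand": 1},
    {"x": -0.066, "y": -0.064, "z": -0.005, "rx": 0, "ry": 0, "rz": 0, "hand": 1},
    {"x": -0.066, "y": -0.064, "z": -0.005, "rx": 0, "ry": 0, "rz": 0, "hand": 1},
    {"x": -0.066, "y": -0.064, "z": -0.005, "rx": 0, "ry": 0, "rz": 0, "hand": 1},
    {"x": -0.066, "y": -0.064, "z": -0.005, "rx": 0, "ry": 0, "rz": 0, "hand": 1},
    {"x": -0.066, "y": -0.064, "z": -0.005, "rx": 0, "ry": 0, "rz": 0, "hand": 1},
    {"x": -0.066, "y": -0.064, "z": -0.005, "rx": 0, "ry": 0, "rz": 0, "hand": 1},
    {"x": -0.066, "y": -0.064, "z": -0.005, "rx": 0, "ry": 0, "rz": 0, "hand": 1},
    {"x": -0.066, "y": -0.064, "z": -0.005, "rx": 0, "ry": 0, "rz": 0, "hand": 1},
    {"x": -0.066, "y": -0.064, "z": -0.005, "rx": 0, "ry": 0, "rz": 0, "hand": 1},
    {"x": -0.066, "y": -0.064, "z": -0.005, "rx": 0, "ry": 0, "rz": 0, "hand": 1},
    {"x": -0.066, "y": -0.064, "z": -0.005, "rx": 0, "ry": 0, "rz": 0, "hand": 1},
    {"x": -0.066, "y": -0.064, "z": -0.005, "rx": 0, "ry": 0, "rz": 0, "hand": 1}
  ]
}}

```text
time: 1.9
tool_pos: [0.5669, 0.0589, 0.2717]
tcp_rot: [3.141, 0.0, 2.865]
force: [1.8, -0.1, -0.0]
gripper_width: 0.996
grip_force: 0.0
```

Request:
{"name": "apply_moves", "arguments": {
  "deltas": [
    {"x": 0, "y": 0, "z": 0, "rx": 0, "ry": 0, "rz": 0.0458, "hand": 0.45},
    {"x": 0, "y": 0, "z": 0, "rx": 0, "ry": 0, "rz": 0.0458, "hand": 0.45},
    {"x": 0, "y": 0, "z": 0, "rx": 0, "ry": 0, "rz": 0.0458, "hand": 0.45},
    {"x": 0, "y": 0, "z": 0, "rx": 0, "ry": 0, "rz": 0.0458, "hand": 0.45},
    {"x": 0, "y": 0, "z": 0, "rx": 0, "ry": 0, "rz": 0.0458, "hand": 0.45},
    {"x": 0, "y": 0, "z": 0, "rx": 0, "ry": 0, "rz": 0.0458, "hand": 0.45},
    {"x": 0, "y": 0, "z": 0, "rx": 0, "ry": 0, "rz": 0.0458, "hand": 0.45},
    {"x": 0, "y": 0, "z": 0, "rx": 0, "ry": 0, "rz": 0.0458, "hand": 0.45},
    {"x": 0, "y": 0, "z": 0, "rx": 0, "ry": 0, "rz": 0.0458, "hand": 0.45},
    {"x": 0, "y": 0, "z": 0, "rx": 0, "ry": 0, "rz": 0, "hand": 0.45},
    {"x": 0, "y": 0, "z": 0, "rx": 0, "ry": 0, "rz": 0, "hand": 0.45}
  ]
}}

```text
time: 3.0
tool_pos: [0.5661, 0.0608, 0.2713]
tcp_rot: [3.142, 0.0, 1.573]
force: [-0.2, -0.2, 0.2]
gripper_width: 0.451
grip_force: 0.0
```

Run:
```python
from h import *
c=cap('wrist','w2.png');print(c['fx'],c['k1']);o=ctrl.get_obs();print(o['time'],o['tool_pos'],o['tcp_rot'],o['joint_positions'],o['gripper_width'],o['force'])
N=[(.502,.107),(.621,.117),(.630,-.001),(.512,-.013)]
for n in N: print(proj(c,[*n,.078]))
np.save('w2d.npy',c['depth'])
```

```text
319.9407252874196 -0.024945620440937163
3.05 [0.56608053 0.0607743  0.27132545] [-3.14157651e+00 -5.12422895e-05  1.57272869e+00] [-0.57215877  0.3840112   0.51527581  1.94140968 -0.24261735  0.87674307
  0.07027849] 0.4538175340143796 [ 1.32089782  0.25411626 -0.30293041]
(np.float64(258.8714442973301), np.float64(129.22834682899338))
(np.float64(374.4513637721388), np.float64(119.63816580712951))
(np.float64(376.64190572075375), np.float64(226.0250204097983))
(np.float64(273.56974996566123), np.float64(235.33424284930464))
```

View pics/w2.png

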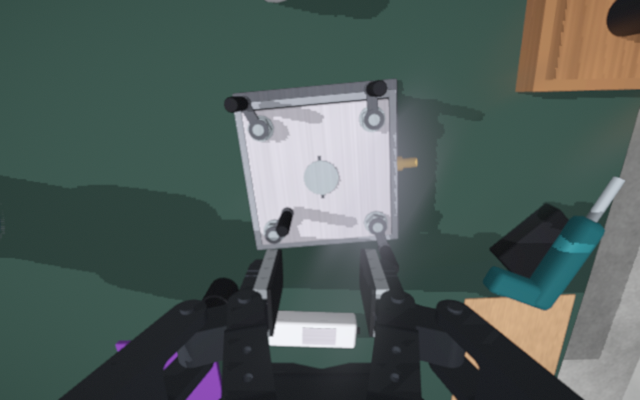

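The wrist view shows the plate squarely, with nuts at 1 (259,130), 2 (374,120), 3 (377,227), 4 (274,233). The handles end at (236,104), (377,88), about (388,262) and (287,215). I'll take a second, closer wrist view for triangulation.

Request:
{"name": "apply_moves", "arguments": {
  "deltas": [
    {"x": -0.025, "y": 0, "z": 0.04, "rx": 0, "ry": 0, "rz": 0, "hand": 0.45},
    {"x": -0.025, "y": 0, "z": 0.04, "rx": 0, "ry": 0, "rz": 0, "hand": 0.45},
    {"x": -0.025, "y": 0, "z": 0.04, "rx": 0, "ry": 0, "rz": 0, "hand": 0.45},
    {"x": 0, "y": 0, "z": 0, "rx": 0, "ry": 0, "rz": 0, "hand": 0.45}
  ]
}}

```text
time: 3.45
tool_pos: [0.564, 0.021, 0.2093]
tcp_rot: [-3.136, 0.001, 1.568]
force: [0.1, 0.1, 0.9]
gripper_width: 0.449
grip_force: 0.0
```

Run:
```python
from h import *
c=cap('wrist','w3.png');o=ctrl.get_obs();print(o['time'],o['tool_pos'],o['force'])
import pickle;pickle.dump(c,open('w3.pkl','wb'))
N=[(.502,.107),(.621,.117),(.630,-.001),(.512,-.013)]
for n in N: print(np.round(proj(c,[*n,.078]),1))
d=c['depth'];im=cv2.imread('pics/w3.png')
x0,y0,x1,y1=190,20,450,290
cv2.imwrite('pics/w3c.png',cv2.resize(im[y0:y0+200,x0:x1],None,fx=3,fy=3,interpolation=cv2.INTER_CUBIC))
```

```text
3.5 [0.56514177 0.02223919 0.21055256] [-0.05426285  0.12489052  0.62540158]
[245.   87.7]
[392.3  74.2]
[393.5 212.1]
[265.5 224.2]
```

View pics/w3c.png

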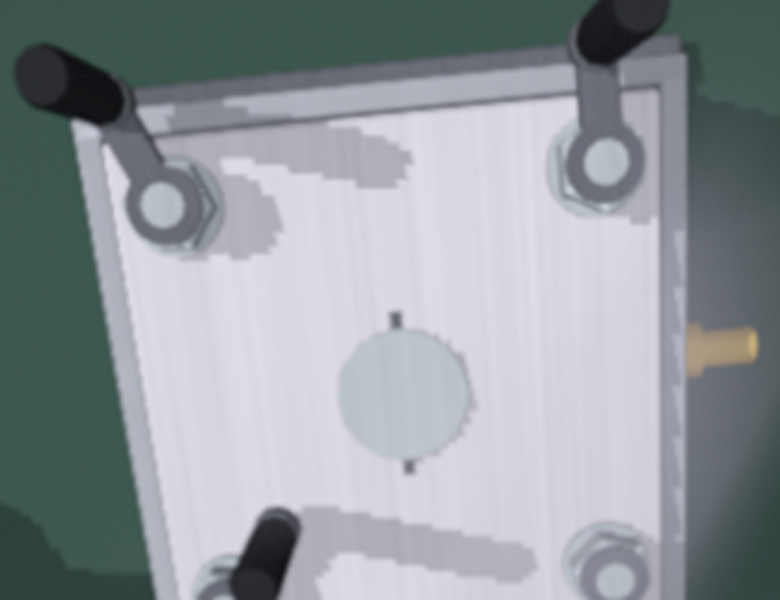

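Close view, full-image pixels: stud discs 1 (244.3,88.3), 2 (392,74), 3 (394.7,213). Handle tops 1 (203.7,45.7), 2 (403,22), 4 (275.7,214).

Run:
```python
from h import *
import pickle
c=pickle.load(open('w3.pkl','rb'))
t=cap('top');s=cap('scene')
S3={1:(244.3,88.3),2:(392,74),3:(394.7,213)}
P={k:onz(c,*v,.078)[:2] for k,v in S3.items()};print(P)
J={1:(-.06,.06),2:(.06,.06),3:(.06,-.06),4:(-.06,-.06)}
A=np.array([J[k] for k in P]);B=np.array([P[k] for k in P]);am,bm=A.mean(0),B.mean(0)
U,_,V=np.linalg.svd((A-am).T@(B-bm));R=V.T@U.T;tt=bm-R@am;print('ctr',tt,'yaw',np.degrees(np.arctan2(R[1,0],R[0,0])))
for k in J: print(k,R@J[k]+tt,(R@J[k]+tt-P[k]) if k in P else '')
H3={1:(203.7,45.7),2:(403.3,21.7),4:(275.7,214)}
Hs={i+1:v for i,v in enumerate([((u-400)/2.77+275,v/2.77+175) for u,v in [(650,36),(722,165),(505,243),(520,105)]])}
for k,v in H3.items():
    p=onz(c,*v,.1235)[:2];d=p-(R@J[k]+tt);q=tri([(c,*v),(s,*Hs[k])]);print('h',k,p,np.hypot(*d),np.degrees(np.arctan2(d[1],d[0])),q)
p=onz(s,*Hs[3],.1235)[:2];d=p-(R@J[3]+tt);print('h3',p,np.hypot(*d),np.degrees(np.arctan2(d[1],d[0])))
# depth noise
for k,v in S3.items():
    u,w=map(round,v);print(c['depth'][w-1:w+2,u-1:u+2].round(4).tolist())
```

```text
{1: array([0.50141903, 0.10655771]), 2: array([0.62074336, 0.11714444]), 3: array([ 0.63111696, -0.00185032])}
ctr [0.56627134 0.05226209] yaw 5.067836393586044
1 [0.50120578 0.10672743] [-0.00021325  0.00016972]
2 [0.62073668 0.11732765] [-6.68566781e-06  1.83203781e-04]
3 [ 0.6313369  -0.00220325] [ 0.00021993 -0.00035293]
4 [ 0.511806   -0.01280347] 
h 1 [0.48723195 0.13261359] 0.0294170282057756 118.36100248892244 [0.4866434  0.13300363 0.12153366]
h 2 [0.61683134 0.14615892] 0.029094573709890312 97.7140476049397 [0.61708836 0.14682564 0.12305104]
h 4 [0.52920009 0.014613  ] 0.03246871003114741 57.607353739129266 [0.52808947 0.01347663 0.12311339]
h3 [ 0.64003307 -0.02859848] 0.02779085270005148 -71.76501245827706
[[0.25769999623298645, 0.25859999656677246, 0.25870001316070557], [0.259799987077713, 0.2574999928474426, 0.259799987077713], [0.2578999996185303, 0.2590999901294708, 0.258899986743927]]
[[0.25380000472068787, 0.2549000084400177, 0.2547000050544739], [0.2549000084400177, 0.25450000166893005, 0.2540000081062317], [0.2556000053882599, 0.25519999861717224, 0.2556999921798706]]
[[0.2921999990940094, 0.29159998893737793, 0.29120001196861267], [0.2921000123023987, 0.29179999232292175, 0.29190000891685486], [0.29339998960494995, 0.2930000126361847, 0.2921000123023987]]
```

Request:
{"name": "apply_moves", "arguments": {
  "deltas": [
    {"x": 0.0555, "y": -0.039, "z": 0, "rx": 0, "ry": 0, "rz": 0, "hand": 0.45},
    {"x": 0.0555, "y": -0.039, "z": 0, "rx": 0, "ry": 0, "rz": 0, "hand": 0.45},
    {"x": 0.0555, "y": -0.039, "z": 0, "rx": 0, "ry": 0, "rz": 0, "hand": 0.45},
    {"x": 0.0555, "y": -0.039, "z": 0, "rx": 0, "ry": 0, "rz": 0, "hand": 0.45},
    {"x": 0, "y": 0, "z": 0.049, "rx": 0, "ry": 0, "rz": 0, "hand": 0.45},
    {"x": 0, "y": 0, "z": 0.049, "rx": 0, "ry": 0, "rz": 0, "hand": 0.45},
    {"x": 0, "y": 0, "z": 0, "rx": 0, "ry": 0, "rz": 0, "hand": 0.45}
  ]
}}

```text
time: 4.3
tool_pos: [0.4868, 0.1356, 0.1613]
tcp_rot: [-3.139, 0.0, 1.573]
force: [0.4, -0.2, 0.0]
gripper_width: 0.447
grip_force: 0.0
```

Run:
```python
from h import *
c=cap('wrist','w4.png');o=ctrl.get_obs();print(o['time'],o['tool_pos'],o['force'])
im=cv2.imread('pics/w4.png');u,v=proj(c,[.4869,.1331,.1235]);print(u,v);cv2.circle(im,(int(u),int(v)),3,(0,0,255),1);cv2.imwrite('pics/w4.png',im)
```

```text
4.35 [0.48796189 0.13507524 0.16246473] [ 0.07059537 -0.41202215 -0.02799123]
320.6567061262544 235.91427293628027
```

View pics/w4.png

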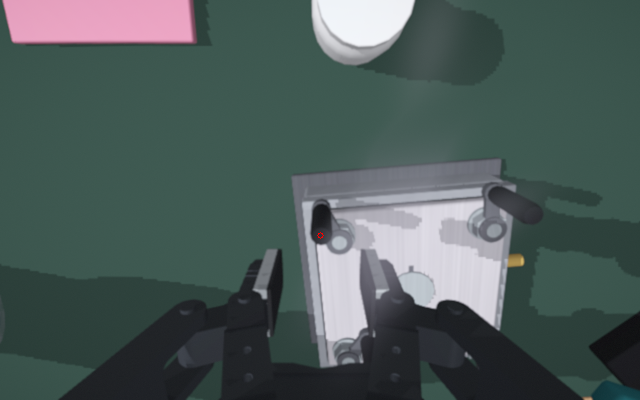

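The red mark sits on handle 1's top at (320,236), centred between the fingers. Descend and grip.

Request:
{"name": "apply_moves", "arguments": {
  "deltas": [
    {"x": -0.004, "y": 0, "z": 0.05, "rx": 0, "ry": 0, "rz": 0, "hand": 0.45},
    {"x": 0, "y": 0, "z": 0.05, "rx": 0, "ry": 0, "rz": 0, "hand": 0.45},
    {"x": 0, "y": 0, "z": 0.048, "rx": 0, "ry": 0, "rz": 0, "hand": 0.45},
    {"x": 0, "y": 0, "z": 0, "rx": 0, "ry": 0, "rz": 0, "hand": 0.15},
    {"x": 0, "y": 0, "z": 0, "rx": 0, "ry": 0, "rz": 0, "hand": 0},
    {"x": 0, "y": 0, "z": 0, "rx": 0, "ry": 0, "rz": 0, "hand": 0},
    {"x": 0, "y": 0, "z": 0, "rx": 0, "ry": 0, "rz": 0, "hand": 0},
    {"x": 0, "y": 0, "z": 0, "rx": 0, "ry": 0, "rz": 0, "hand": 0}
  ]
}}

```text
time: 5.15
tool_pos: [0.4878, 0.1323, 0.0891]
tcp_rot: [-3.141, -0.001, 1.57]
force: [-2.8, -0.2, 0.7]
gripper_width: 0.151
grip_force: 58.6
```

```bash
cat > arc.py <<'E'
from h import *
import sys,json
C={1:(.5012,.1067),2:(.6207,.1173),3:(.6313,-.0022),4:(.5118,-.0128)}
def st(k):
    o=ctrl.get_obs();d=o['tool_pos'][:2]-C[k];a=np.arctan2(d[1],d[0]);f=o['force']
    print('t %.2f ang %.1f r %.1fmm cw-tang F %.2f radial %.2f Fz %.2f'%(o['time'],np.degrees(a),1e3*np.hypot(*d),-(f[0]*np.sin(a)-f[1]*np.cos(a)),f[0]*np.cos(a)+f[1]*np.sin(a),f[2]))
def arc(a0,a1,n,r=.03):
    a=np.radians(np.linspace(a0,a1,n+1));P=np.round(np.c_[r*np.sin(a),r*np.cos(a)]/.5,3);D=np.diff(P,axis=0).round(3)
    print(json.dumps([dict(x=p[0],y=p[1],z=0,rx=0,ry=0,rz=0,hand=0) for p in D]))
if __name__=='__main__':
    k,a0,a1,n=map(float,sys.argv[1:5]);st(int(k));arc(a0,a1,int(n))
E
python3 arc.py 1 118 58 10
```

```text
t 5.15 ang 117.6 r 28.9mm cw-tang F 2.55 radial 1.08 Fz 0.66
[{"x": 0.003, "y": 0.006, "z": 0, "rx": 0, "ry": 0, "rz": 0, "hand": 0}, {"x": 0.002, "y": 0.005, "z": 0, "rx": 0, "ry": 0, "rz": 0, "hand": 0}, {"x": 0.001, "y": 0.007, "z": 0, "rx": 0, "ry": 0, "rz": 0, "hand": 0}, {"x": 0.001, "y": 0.006, "z": 0, "rx": 0, "ry": 0, "rz": 0, "hand": 0}, {"x": 0.0, "y": 0.006, "z": 0, "rx": 0, "ry": 0, "rz": 0, "hand": 0}, {"x": -0.001, "y": 0.006, "z": 0, "rx": 0, "ry": 0, "rz": 0, "hand": 0}, {"x": -0.001, "y": 0.007, "z": 0, "rx": 0, "ry": 0, "rz": 0, "hand": 0}, {"x": -0.002, "y": 0.006, "z": 0, "rx": 0, "ry": 0, "rz": 0, "hand": 0}, {"x": -0.002, "y": 0.005, "z": 0, "rx": 0, "ry": 0, "rz": 0, "hand": 0}, {"x": -0.003, "y": 0.006, "z": 0, "rx": 0, "ry": 0, "rz": 0, "hand": 0}]
```

Request:
{"name": "apply_moves", "arguments": {
  "deltas": [
    {"x": 0.003, "y": 0.006, "z": 0, "rx": 0, "ry": 0, "rz": 0, "hand": 0},
    {"x": 0.002, "y": 0.005, "z": 0, "rx": 0, "ry": 0, "rz": 0, "hand": 0},
    {"x": 0.001, "y": 0.007, "z": 0, "rx": 0, "ry": 0, "rz": 0, "hand": 0},
    {"x": 0.001, "y": 0.006, "z": 0, "rx": 0, "ry": 0, "rz": 0, "hand": 0},
    {"x": 0, "y": 0.006, "z": 0, "rx": 0, "ry": 0, "rz": 0, "hand": 0},
    {"x": -0.001, "y": 0.006, "z": 0, "rx": 0, "ry": 0, "rz": 0, "hand": 0},
    {"x": -0.001, "y": 0.007, "z": 0, "rx": 0, "ry": 0, "rz": 0, "hand": 0},
    {"x": -0.002, "y": 0.006, "z": 0, "rx": 0, "ry": 0, "rz": 0, "hand": 0},
    {"x": -0.002, "y": 0.005, "z": 0, "rx": 0, "ry": 0, "rz": 0, "hand": 0},
    {"x": -0.003, "y": 0.006, "z": 0, "rx": 0, "ry": 0, "rz": 0, "hand": 0}
  ]
}}

```text
time: 6.15
tool_pos: [0.5158, 0.1318, 0.0883]
tcp_rot: [-3.136, -0.001, 1.571]
force: [-7.0, 0.2, 2.7]
gripper_width: 0.145
grip_force: 58.9
```

```bash
python3 arc.py 1 58 -22 13
```

```text
t 6.15 ang 59.8 r 29.1mm cw-tang F 6.14 radial -3.36 Fz 2.66
[{"x": -0.004, "y": 0.005, "z": 0, "rx": 0, "ry": 0, "rz": 0, "hand": 0}, {"x": -0.004, "y": 0.005, "z": 0, "rx": 0, "ry": 0, "rz": 0, "hand": 0}, {"x": -0.005, "y": 0.004, "z": 0, "rx": 0, "ry": 0, "rz": 0, "hand": 0}, {"x": -0.005, "y": 0.004, "z": 0, "rx": 0, "ry": 0, "rz": 0, "hand": 0}, {"x": -0.006, "y": 0.003, "z": 0, "rx": 0, "ry": 0, "rz": 0, "hand": 0}, {"x": -0.005, "y": 0.003, "z": 0, "rx": 0, "ry": 0, "rz": 0, "hand": 0}, {"x": -0.007, "y": 0.002, "z": 0, "rx": 0, "ry": 0, "rz": 0, "hand": 0}, {"x": -0.006, "y": 0.001, "z": 0, "rx": 0, "ry": 0, "rz": 0, "hand": 0}, {"x": -0.006, "y": 0.001, "z": 0, "rx": 0, "ry": 0, "rz": 0, "hand": 0}, {"x": -0.007, "y": 0.0, "z": 0, "rx": 0, "ry": 0, "rz": 0, "hand": 0}, {"x": -0.006, "y": -0.001, "z": 0, "rx": 0, "ry": 0, "rz": 0, "hand": 0}, {"x": -0.006, "y": -0.001, "z": 0, "rx": 0, "ry": 0, "rz": 0, "hand": 0}, {"x": -0.006, "y": -0.002, "z": 0, "rx": 0, "ry": 0, "rz": 0, "hand": 0}]
```

Request:
{"name": "apply_moves", "arguments": {
  "deltas": [
    {"x": -0.004, "y": 0.005, "z": 0, "rx": 0, "ry": 0, "rz": 0, "hand": 0},
    {"x": -0.004, "y": 0.005, "z": 0, "rx": 0, "ry": 0, "rz": 0, "hand": 0},
    {"x": -0.005, "y": 0.004, "z": 0, "rx": 0, "ry": 0, "rz": 0, "hand": 0},
    {"x": -0.005, "y": 0.004, "z": 0, "rx": 0, "ry": 0, "rz": 0, "hand": 0},
    {"x": -0.006, "y": 0.003, "z": 0, "rx": 0, "ry": 0, "rz": 0, "hand": 0},
    {"x": -0.005, "y": 0.003, "z": 0, "rx": 0, "ry": 0, "rz": 0, "hand": 0},
    {"x": -0.007, "y": 0.002, "z": 0, "rx": 0, "ry": 0, "rz": 0, "hand": 0},
    {"x": -0.006, "y": 0.001, "z": 0, "rx": 0, "ry": 0, "rz": 0, "hand": 0},
    {"x": -0.006, "y": 0.001, "z": 0, "rx": 0, "ry": 0, "rz": 0, "hand": 0},
    {"x": -0.007, "y": 0, "z": 0, "rx": 0, "ry": 0, "rz": 0, "hand": 0},
    {"x": -0.006, "y": -0.001, "z": 0, "rx": 0, "ry": 0, "rz": 0, "hand": 0},
    {"x": -0.006, "y": -0.001, "z": 0, "rx": 0, "ry": 0, "rz": 0, "hand": 0},
    {"x": -0.006, "y": -0.002, "z": 0, "rx": 0, "ry": 0, "rz": 0, "hand": 0}
  ]
}}

```text
time: 7.45
tool_pos: [0.5304, 0.0986, 0.088]
tcp_rot: [-3.142, -0.004, 1.573]
force: [-1.5, 6.9, -6.8]
gripper_width: 0.144
grip_force: 58.4
```

```bash
python3 arc.py 1 -22 -94 24
```

```text
t 7.45 ang -15.5 r 30.3mm cw-tang F 6.21 radial -3.27 Fz -6.84
[{"x": -0.003, "y": -0.002, "z": 0, "rx": 0, "ry": 0, "rz": 0, "hand": 0}, {"x": -0.003, "y": -0.001, "z": 0, "rx": 0, "ry": 0, "rz": 0, "hand": 0}, {"x": -0.003, "y": -0.002, "z": 0, "rx": 0, "ry": 0, "rz": 0, "hand": 0}, {"x": -0.003, "y": -0.001, "z": 0, "rx": 0, "ry": 0, "rz": 0, "hand": 0}, {"x": -0.002, "y": -0.002, "z": 0, "rx": 0, "ry": 0, "rz": 0, "hand": 0}, {"x": -0.003, "y": -0.002, "z": 0, "rx": 0, "ry": 0, "rz": 0, "hand": 0}, {"x": -0.002, "y": -0.002, "z": 0, "rx": 0, "ry": 0, "rz": 0, "hand": 0}, {"x": -0.002, "y": -0.002, "z": 0, "rx": 0, "ry": 0, "rz": 0, "hand": 0}, {"x": -0.002, "y": -0.003, "z": 0, "rx": 0, "ry": 0, "rz": 0, "hand": 0}, {"x": -0.002, "y": -0.002, "z": 0, "rx": 0, "ry": 0, "rz": 0, "hand": 0}, {"x": -0.002, "y": -0.003, "z": 0, "rx": 0, "ry": 0, "rz": 0, "hand": 0}, {"x": -0.002, "y": -0.002, "z": 0, "rx": 0, "ry": 0, "rz": 0, "hand": 0}, {"x": -0.001, "y": -0.003, "z": 0, "rx": 0, "ry": 0, "rz": 0, "hand": 0}, {"x": -0.002, "y": -0.003, "z": 0, "rx": 0, "ry": 0, "rz": 0, "hand": 0}, {"x": -0.001, "y": -0.003, "z": 0, "rx": 0, "ry": 0, "rz": 0, "hand": 0}, {"x": -0.001, "y": -0.002, "z": 0, "rx": 0, "ry": 0, "rz": 0, "hand": 0}, {"x": -0.001, "y": -0.003, "z": 0, "rx": 0, "ry": 0, "rz": 0, "hand": 0}, {"x": -0.001, "y": -0.003, "z": 0, "rx": 0, "ry": 0, "rz": 0, "hand": 0}, {"x": -0.001, "y": -0.004, "z": 0, "rx": 0, "ry": 0, "rz": 0, "hand": 0}, {"x": 0.0, "y": -0.003, "z": 0, "rx": 0, "ry": 0, "rz": 0, "hand": 0}, {"x": -0.001, "y": -0.003, "z": 0, "rx": 0, "ry": 0, "rz": 0, "hand": 0}, {"x": 0.0, "y": -0.003, "z": 0, "rx": 0, "ry": 0, "rz": 0, "hand": 0}, {"x": 0.0, "y": -0.003, "z": 0, "rx": 0, "ry": 0, "rz": 0, "hand": 0}, {"x": 0.0, "y": -0.003, "z": 0, "rx": 0, "ry": 0, "rz": 0, "hand": 0}]
```

Request:
{"name": "apply_moves", "arguments": {
  "deltas": [
    {"x": 0, "y": 0, "z": 0.003, "rx": 0, "ry": 0, "rz": 0, "hand": 0},
    {"x": 0, "y": 0, "z": 0, "rx": 0, "ry": 0, "rz": 0, "hand": 0}
  ]
}}

```text
time: 7.65
tool_pos: [0.5306, 0.0983, 0.0874]
tcp_rot: [-3.142, -0.004, 1.572]
force: [-3.3, 4.7, 2.8]
gripper_width: 0.147
grip_force: 59.8
```

```bash
python3 -c "
from arc import *
st(1);st(1)"
```

```text
t 7.65 ang -15.9 r 30.6mm cw-tang F 3.57 radial -4.46 Fz 2.83
t 7.65 ang -15.9 r 30.6mm cw-tang F 3.57 radial -4.46 Fz 2.83
```

Request:
{"name": "apply_moves", "arguments": {
  "deltas": [
    {"x": -0.003, "y": -0.002, "z": 0, "rx": 0, "ry": 0, "rz": 0, "hand": 0},
    {"x": -0.003, "y": -0.001, "z": 0, "rx": 0, "ry": 0, "rz": 0, "hand": 0},
    {"x": 0, "y": 0, "z": 0, "rx": 0, "ry": 0, "rz": 0, "hand": 0}
  ]
}}

```text
time: 7.95
tool_pos: [0.5298, 0.0957, 0.0875]
tcp_rot: [3.14, -0.004, 1.572]
force: [-2.0, 6.7, 1.8]
gripper_width: 0.142
grip_force: 59.3
```

```bash
python3 -c "
from arc import *
st(1)"
```

```text
t 7.95 ang -21.1 r 30.7mm cw-tang F 5.50 radial -4.29 Fz 1.82
```

Request:
{"name": "apply_moves", "arguments": {
  "deltas": [
    {"x": -0.003, "y": -0.002, "z": 0, "rx": 0, "ry": 0, "rz": 0, "hand": 0},
    {"x": -0.003, "y": -0.001, "z": 0, "rx": 0, "ry": 0, "rz": 0, "hand": 0},
    {"x": -0.001, "y": -0.001, "z": 0, "rx": 0, "ry": 0, "rz": 0, "hand": 0},
    {"x": 0, "y": 0, "z": 0, "rx": 0, "ry": 0, "rz": 0, "hand": 0}
  ]
}}

```text
time: 8.35
tool_pos: [0.5285, 0.0924, 0.0875]
tcp_rot: [3.139, -0.005, 1.573]
force: [-1.4, 6.2, -0.1]
gripper_width: 0.15
grip_force: 59.1
```

```bash
python3 -c "
from arc import *
st(1)"
```

```text
t 8.35 ang -27.6 r 30.8mm cw-tang F 4.89 radial -4.08 Fz -0.11
```

Request:
{"name": "apply_moves", "arguments": {
  "deltas": [
    {"x": -0.002, "y": -0.002, "z": 0, "rx": 0, "ry": 0, "rz": 0, "hand": 0},
    {"x": -0.003, "y": -0.002, "z": 0, "rx": 0, "ry": 0, "rz": 0, "hand": 0},
    {"x": -0.002, "y": -0.002, "z": 0, "rx": 0, "ry": 0, "rz": 0, "hand": 0},
    {"x": 0, "y": 0, "z": 0, "rx": 0, "ry": 0, "rz": 0, "hand": 0}
  ]
}}

```text
time: 8.75
tool_pos: [0.5263, 0.0888, 0.0875]
tcp_rot: [3.137, -0.004, 1.573]
force: [0.1, 6.6, -0.6]
gripper_width: 0.144
grip_force: 58.9
```

```bash
python3 -c "
from arc import *
st(1)"
```

```text
t 8.75 ang -35.5 r 30.9mm cw-tang F 5.45 radial -3.71 Fz -0.59
```

Request:
{"name": "apply_moves", "arguments": {
  "deltas": [
    {"x": -0.002, "y": -0.003, "z": 0, "rx": 0, "ry": 0, "rz": 0, "hand": 0},
    {"x": -0.002, "y": -0.002, "z": 0, "rx": 0, "ry": 0, "rz": 0, "hand": 0},
    {"x": -0.002, "y": -0.002, "z": 0, "rx": 0, "ry": 0, "rz": 0, "hand": 0},
    {"x": 0, "y": 0, "z": 0, "rx": 0, "ry": 0, "rz": 0, "hand": 0}
  ]
}}

```text
time: 9.15
tool_pos: [0.5238, 0.0855, 0.0876]
tcp_rot: [3.135, -0.004, 1.572]
force: [1.2, 6.1, -2.6]
gripper_width: 0.143
grip_force: 58.7
```

```bash
python3 -c "
from arc import *
st(1)"
```

```text
t 9.15 ang -43.2 r 31.0mm cw-tang F 5.26 radial -3.33 Fz -2.56
```

Request:
{"name": "apply_moves", "arguments": {
  "deltas": [
    {"x": -0.002, "y": -0.002, "z": 0.001, "rx": 0, "ry": 0, "rz": 0, "hand": 0},
    {"x": -0.002, "y": -0.003, "z": 0, "rx": 0, "ry": 0, "rz": 0, "hand": 0},
    {"x": -0.001, "y": -0.003, "z": 0, "rx": 0, "ry": 0, "rz": 0, "hand": 0},
    {"x": 0, "y": 0, "z": 0, "rx": 0, "ry": 0, "rz": 0, "hand": 0}
  ]
}}

```text
time: 9.55
tool_pos: [0.521, 0.0828, 0.0874]
tcp_rot: [3.133, -0.004, 1.572]
force: [2.8, 6.5, -2.0]
gripper_width: 0.147
grip_force: 58.8
```

```bash
python3 -c "
from arc import *
st(1)"
```

```text
t 9.55 ang -50.4 r 31.0mm cw-tang F 6.30 radial -3.23 Fz -2.03
```

Request:
{"name": "apply_moves", "arguments": {
  "deltas": [
    {"x": -0.002, "y": -0.003, "z": 0, "rx": 0, "ry": 0, "rz": 0, "hand": 0},
    {"x": -0.001, "y": -0.003, "z": 0, "rx": 0, "ry": 0, "rz": 0, "hand": 0},
    {"x": -0.001, "y": -0.003, "z": 0, "rx": 0, "ry": 0, "rz": 0, "hand": 0},
    {"x": 0, "y": 0, "z": 0, "rx": 0, "ry": 0, "rz": 0, "hand": 0}
  ]
}}

```text
time: 9.95
tool_pos: [0.5174, 0.0802, 0.0875]
tcp_rot: [3.131, -0.003, 1.572]
force: [3.3, 5.3, -3.2]
gripper_width: 0.145
grip_force: 58.7
```

```bash
python3 -c "
from arc import *
st(1)"
```

```text
t 9.95 ang -58.5 r 31.1mm cw-tang F 5.60 radial -2.77 Fz -3.15
```

Request:
{"name": "apply_moves", "arguments": {
  "deltas": [
    {"x": -0.001, "y": -0.003, "z": 0.001, "rx": 0, "ry": 0, "rz": 0, "hand": 0},
    {"x": -0.001, "y": -0.003, "z": 0, "rx": 0, "ry": 0, "rz": 0, "hand": 0},
    {"x": 0, "y": -0.003, "z": 0, "rx": 0, "ry": 0, "rz": 0, "hand": 0},
    {"x": 0, "y": 0, "z": 0, "rx": 0, "ry": 0, "rz": 0, "hand": 0}
  ]
}}

```text
time: 10.35
tool_pos: [0.5142, 0.0785, 0.0874]
tcp_rot: [3.128, -0.002, 1.571]
force: [4.6, 3.3, -2.3]
gripper_width: 0.145
grip_force: 58.8
```

```bash
python3 -c "
from arc import *
st(1)"
```

```text
t 10.35 ang -65.3 r 31.1mm cw-tang F 5.55 radial -1.08 Fz -2.27
```

Request:
{"name": "apply_moves", "arguments": {
  "deltas": [
    {"x": -0.001, "y": -0.003, "z": 0, "rx": 0, "ry": 0, "rz": 0, "hand": 0},
    {"x": 0, "y": -0.003, "z": 0, "rx": 0, "ry": 0, "rz": 0, "hand": 0},
    {"x": 0, "y": -0.003, "z": 0, "rx": 0, "ry": 0, "rz": 0, "hand": 0},
    {"x": 0, "y": 0, "z": 0, "rx": 0, "ry": 0, "rz": 0, "hand": 0}
  ]
}}

```text
time: 10.75
tool_pos: [0.5103, 0.077, 0.0874]
tcp_rot: [3.127, -0.001, 1.57]
force: [5.3, 2.7, -3.2]
gripper_width: 0.144
grip_force: 58.8
```

```bash
python3 -c "
from arc import *
st(1)"
```

```text
t 10.75 ang -73.0 r 31.1mm cw-tang F 5.86 radial -1.02 Fz -3.18
```

Request:
{"name": "apply_moves", "arguments": {
  "deltas": [
    {"x": 0, "y": -0.003, "z": 0.001, "rx": 0, "ry": 0, "rz": 0, "hand": 0},
    {"x": 0, "y": -0.003, "z": 0, "rx": 0, "ry": 0, "rz": 0, "hand": 0},
    {"x": 0.001, "y": -0.003, "z": 0, "rx": 0, "ry": 0, "rz": 0, "hand": 0},
    {"x": 0, "y": 0, "z": 0, "rx": 0, "ry": 0, "rz": 0, "hand": 0}
  ]
}}

```text
time: 11.15
tool_pos: [0.5068, 0.0762, 0.0873]
tcp_rot: [3.124, 0.0, 1.569]
force: [6.6, -0.5, -1.7]
gripper_width: 0.149
grip_force: 58.9
```

```bash
python3 -c "
from arc import *
st(1)"
```

```text
t 11.15 ang -79.6 r 31.0mm cw-tang F 6.41 radial 1.69 Fz -1.72
```

Request:
{"name": "apply_moves", "arguments": {
  "deltas": [
    {"x": 0, "y": -0.003, "z": 0, "rx": 0, "ry": 0, "rz": 0, "hand": 0},
    {"x": 0.001, "y": -0.003, "z": 0, "rx": 0, "ry": 0, "rz": 0, "hand": 0},
    {"x": 0.001, "y": -0.003, "z": 0, "rx": 0, "ry": 0, "rz": 0, "hand": 0},
    {"x": 0, "y": 0, "z": 0, "rx": 0, "ry": 0, "rz": 0, "hand": 0}
  ]
}}

```text
time: 11.55
tool_pos: [0.5026, 0.0759, 0.0873]
tcp_rot: [3.124, 0.002, 1.568]
force: [6.5, -2.5, -0.8]
gripper_width: 0.146
grip_force: 58.9
```

```bash
python3 -c "
from arc import *
st(1)"
```

```text
t 11.55 ang -87.4 r 30.9mm cw-tang F 6.36 radial 2.84 Fz -0.77
```

Request:
{"name": "apply_moves", "arguments": {
  "deltas": [
    {"x": 0.001, "y": -0.003, "z": 0, "rx": 0, "ry": 0, "rz": 0, "hand": 0},
    {"x": 0.001, "y": -0.002, "z": 0, "rx": 0, "ry": 0, "rz": 0, "hand": 0},
    {"x": 0.001, "y": -0.002, "z": 0, "rx": 0, "ry": 0, "rz": 0, "hand": 0},
    {"x": 0, "y": 0, "z": 0, "rx": 0, "ry": 0, "rz": 0, "hand": 0}
  ]
}}

```text
time: 11.95
tool_pos: [0.5002, 0.0761, 0.0874]
tcp_rot: [3.121, 0.003, 1.567]
force: [7.4, -5.5, -2.1]
gripper_width: 0.139
grip_force: 58.9
```

```bash
python3 -c "
from arc import *
st(1)"
```

```text
t 11.95 ang -91.8 r 30.7mm cw-tang F 7.60 radial 5.30 Fz -2.10
```

Request:
{"name": "apply_moves", "arguments": {
  "deltas": [
    {"x": 0.001, "y": -0.002, "z": 0, "rx": 0, "ry": 0, "rz": 0, "hand": 0},
    {"x": 0.001, "y": -0.002, "z": 0, "rx": 0, "ry": 0, "rz": 0, "hand": 0},
    {"x": 0.001, "y": -0.002, "z": 0, "rx": 0, "ry": 0, "rz": 0, "hand": 0},
    {"x": 0, "y": 0, "z": 0, "rx": 0, "ry": 0, "rz": 0, "hand": 0}
  ]
}}

```text
time: 12.35
tool_pos: [0.4992, 0.0763, 0.0876]
tcp_rot: [3.117, 0.005, 1.565]
force: [9.9, -8.6, -4.1]
gripper_width: 0.145
grip_force: 58.7
```

```bash
python3 -c "
from arc import *
st(1)"
```

```text
t 12.35 ang -93.8 r 30.4mm cw-tang F 10.48 radial 7.89 Fz -4.06
```

Nut 1 is home: the force rises about 3 N per mm with the handle stalled at 10.5 N. Release, rise and go over handle 3.

Request:
{"name": "apply_moves", "arguments": {
  "deltas": [
    {"x": 0, "y": 0, "z": 0, "rx": 0, "ry": 0, "rz": 0, "hand": 0.45},
    {"x": 0, "y": 0, "z": 0, "rx": 0, "ry": 0, "rz": 0, "hand": 0.45},
    {"x": 0, "y": 0, "z": 0, "rx": 0, "ry": 0, "rz": 0, "hand": 0.45},
    {"x": 0, "y": 0, "z": -0.05, "rx": 0, "ry": 0, "rz": 0, "hand": 0.45},
    {"x": 0, "y": 0, "z": -0.05, "rx": 0, "ry": 0, "rz": 0, "hand": 0.45},
    {"x": 0, "y": 0, "z": -0.05, "rx": 0, "ry": 0, "rz": 0, "hand": 0.45},
    {"x": -0.0446, "y": 0.0618, "z": 0, "rx": 0, "ry": 0, "rz": 0, "hand": 0.45},
    {"x": -0.0446, "y": 0.0618, "z": 0, "rx": 0, "ry": 0, "rz": 0, "hand": 0.45},
    {"x": -0.0446, "y": 0.0618, "z": 0, "rx": 0, "ry": 0, "rz": 0, "hand": 0.45},
    {"x": -0.0446, "y": 0.0618, "z": 0, "rx": 0, "ry": 0, "rz": 0, "hand": 0.45},
    {"x": -0.0446, "y": 0.0618, "z": 0, "rx": 0, "ry": 0, "rz": 0, "hand": 0.45},
    {"x": 0, "y": 0, "z": 0, "rx": 0, "ry": 0, "rz": 0, "hand": 0.45},
    {"x": 0, "y": 0, "z": 0, "rx": 0, "ry": 0, "rz": 0, "hand": 0.45}
  ]
}}

```text
time: 13.65
tool_pos: [0.6411, -0.0317, 0.1599]
tcp_rot: [-3.14, -0.0, 1.569]
force: [0.8, -0.2, -0.0]
gripper_width: 0.449
grip_force: 0.0
```

Run:
```python
from h import *
c=cap('wrist','w5.png');o=ctrl.get_obs();print(o['time'],o['tool_pos'],o['tcp_rot'],o['force'])
im=cv2.imread('pics/w5.png');u,v=proj(c,[.6406,-.0307,.1235]);print(u,v);cv2.circle(im,(int(u),int(v)),3,(0,0,255),1);cv2.imwrite('pics/w5.png',im)
import pickle;pickle.dump(c,open('w5.pkl','wb'))
```

```text
13.7 [ 0.64022608 -0.03054933  0.15966769] [-3.13919425e+00 -1.01060323e-03  1.57024252e+00] [-0.92681566  0.6575732  -0.05828056]
319.5013104266258 231.8043244319104
```

View pics/w5.png

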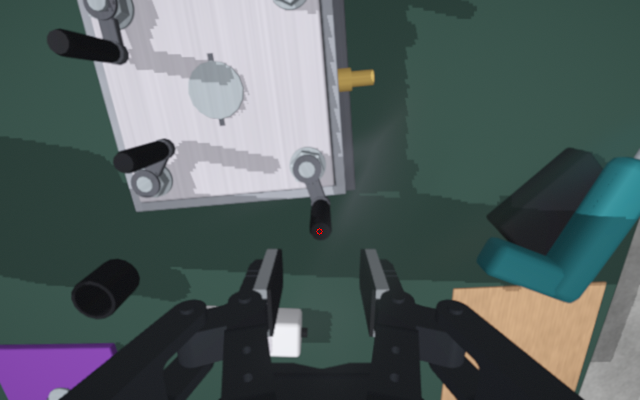

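The mark sits on handle 3's top (319,232). The driver box and tube stay well below the fingers. Descend, grip and plan the arc.

Request:
{"name": "apply_moves", "arguments": {
  "deltas": [
    {"x": 0, "y": 0, "z": 0.048, "rx": 0, "ry": 0, "rz": 0, "hand": 0.45},
    {"x": 0, "y": 0, "z": 0.048, "rx": 0, "ry": 0, "rz": 0, "hand": 0.45},
    {"x": 0, "y": 0, "z": 0.048, "rx": 0, "ry": 0, "rz": 0, "hand": 0.45},
    {"x": 0, "y": 0, "z": 0, "rx": 0, "ry": 0, "rz": 0, "hand": 0.15},
    {"x": 0, "y": 0, "z": 0, "rx": 0, "ry": 0, "rz": 0, "hand": 0},
    {"x": 0, "y": 0, "z": 0, "rx": 0, "ry": 0, "rz": 0, "hand": 0},
    {"x": 0, "y": 0, "z": 0, "rx": 0, "ry": 0, "rz": 0, "hand": 0},
    {"x": 0, "y": 0, "z": 0, "rx": 0, "ry": 0, "rz": 0, "hand": 0}
  ]
}}

```text
time: 14.5
tool_pos: [0.6405, -0.0298, 0.0881]
tcp_rot: [-3.14, -0.002, 1.571]
force: [0.1, 3.3, -9.9]
gripper_width: 0.146
grip_force: 58.4
```

```bash
cat >> arc.py <<'E'
def com(a0,a1,n):
    a=np.radians(np.linspace(a0,a1,n+1));P=np.round(np.c_[.06*np.sin(a),.06*np.cos(a)],3);D=np.diff(P,axis=0).round(3)
    print(a0,a1,[tuple(map(float,p)) for p in D])
E
python3 -c "
from arc import *
st(3);com(-72,-212,20);a=-212
for i in range(6): com(a,a-13,3);a-=13"
```

```text
t 14.50 ang -71.5 r 29.1mm cw-tang F 1.12 radial -3.08 Fz -9.85
-72 -212 [(-0.002, -0.008), (-0.001, -0.007), (0.0, -0.007), (0.001, -0.007), (0.002, -0.008), (0.002, -0.006), (0.004, -0.007), (0.004, -0.006), (0.005, -0.005), (0.005, -0.005), (0.006, -0.004), (0.007, -0.004), (0.006, -0.002), (0.008, -0.002), (0.007, -0.001), (0.007, 0.0), (0.007, 0.001), (0.008, 0.002), (0.006, 0.003), (0.007, 0.003)]
-212 -225 [(0.004, 0.003), (0.003, 0.002), (0.003, 0.004)]
-225 -238 [(0.004, 0.003), (0.002, 0.003), (0.003, 0.004)]
-238 -251 [(0.002, 0.004), (0.002, 0.004), (0.002, 0.004)]
-251 -264 [(0.001, 0.005), (0.001, 0.004), (0.001, 0.005)]
-264 -277 [(0.0, 0.004), (0.0, 0.005), (0.0, 0.004)]
-277 -290 [(-0.001, 0.005), (-0.001, 0.004), (-0.002, 0.005)]
```

Request:
{"name": "apply_moves", "arguments": {
  "deltas": [
    {"x": -0.002, "y": -0.008, "z": 0.001, "rx": 0, "ry": 0, "rz": 0, "hand": 0},
    {"x": -0.001, "y": -0.007, "z": 0.001, "rx": 0, "ry": 0, "rz": 0, "hand": 0},
    {"x": 0, "y": -0.007, "z": 0, "rx": 0, "ry": 0, "rz": 0, "hand": 0},
    {"x": 0.001, "y": -0.007, "z": 0, "rx": 0, "ry": 0, "rz": 0, "hand": 0},
    {"x": 0.002, "y": -0.008, "z": 0, "rx": 0, "ry": 0, "rz": 0, "hand": 0},
    {"x": 0.002, "y": -0.006, "z": 0.001, "rx": 0, "ry": 0, "rz": 0, "hand": 0},
    {"x": 0.004, "y": -0.007, "z": 0, "rx": 0, "ry": 0, "rz": 0, "hand": 0},
    {"x": 0.004, "y": -0.006, "z": 0, "rx": 0, "ry": 0, "rz": 0, "hand": 0},
    {"x": 0.005, "y": -0.005, "z": 0, "rx": 0, "ry": 0, "rz": 0, "hand": 0},
    {"x": 0.005, "y": -0.005, "z": 0, "rx": 0, "ry": 0, "rz": 0, "hand": 0},
    {"x": 0.006, "y": -0.004, "z": 0.001, "rx": 0, "ry": 0, "rz": 0, "hand": 0},
    {"x": 0.007, "y": -0.004, "z": 0, "rx": 0, "ry": 0, "rz": 0, "hand": 0},
    {"x": 0.006, "y": -0.002, "z": 0, "rx": 0, "ry": 0, "rz": 0, "hand": 0},
    {"x": 0.008, "y": -0.002, "z": 0, "rx": 0, "ry": 0, "rz": 0, "hand": 0},
    {"x": 0.007, "y": -0.001, "z": 0, "rx": 0, "ry": 0, "rz": 0, "hand": 0},
    {"x": 0.007, "y": 0, "z": 0.001, "rx": 0, "ry": 0, "rz": 0, "hand": 0},
    {"x": 0.007, "y": 0.001, "z": 0, "rx": 0, "ry": 0, "rz": 0, "hand": 0},
    {"x": 0.008, "y": 0.002, "z": 0, "rx": 0, "ry": 0, "rz": 0, "hand": 0},
    {"x": 0.006, "y": 0.003, "z": 0, "rx": 0, "ry": 0, "rz": 0, "hand": 0},
    {"x": 0.007, "y": 0.003, "z": 0, "rx": 0, "ry": 0, "rz": 0, "hand": 0}
  ]
}}

```text
time: 16.5
tool_pos: [0.6027, 0.0078, 0.0864]
tcp_rot: [-3.135, 0.004, 1.566]
force: [-6.3, -3.6, -1.1]
gripper_width: 0.15
grip_force: 59.6
```

```bash
python3 -c "
from arc import *
st(3)"
```

```text
t 16.50 ang 160.7 r 30.3mm cw-tang F 5.44 radial 4.77 Fz -1.10
```

Request:
{"name": "apply_moves", "arguments": {
  "deltas": [
    {"x": 0.004, "y": 0.003, "z": 0, "rx": 0, "ry": 0, "rz": 0, "hand": 0},
    {"x": 0.003, "y": 0.002, "z": 0, "rx": 0, "ry": 0, "rz": 0, "hand": 0},
    {"x": 0.003, "y": 0.004, "z": 0, "rx": 0, "ry": 0, "rz": 0, "hand": 0},
    {"x": 0, "y": 0, "z": 0, "rx": 0, "ry": 0, "rz": 0, "hand": 0}
  ]
}}

```text
time: 16.9
tool_pos: [0.6063, 0.0151, 0.0862]
tcp_rot: [-3.133, 0.002, 1.568]
force: [-7.4, -1.5, 1.0]
gripper_width: 0.148
grip_force: 59.7
```

```bash
python3 -c "
from arc import *
st(3)"
```

```text
t 16.90 ang 145.3 r 30.4mm cw-tang F 5.49 radial 5.26 Fz 1.04
```

Request:
{"name": "apply_moves", "arguments": {
  "deltas": [
    {"x": 0.004, "y": 0.003, "z": 0, "rx": 0, "ry": 0, "rz": 0, "hand": 0},
    {"x": 0.002, "y": 0.003, "z": 0, "rx": 0, "ry": 0, "rz": 0, "hand": 0},
    {"x": 0.003, "y": 0.004, "z": 0, "rx": 0, "ry": 0, "rz": 0, "hand": 0},
    {"x": 0, "y": 0, "z": 0, "rx": 0, "ry": 0, "rz": 0, "hand": 0}
  ]
}}

```text
time: 17.3
tool_pos: [0.6112, 0.0208, 0.086]
tcp_rot: [-3.132, 0.0, 1.569]
force: [-7.2, 0.2, -0.1]
gripper_width: 0.143
grip_force: 59.7
```

```bash
python3 -c "
from arc import *
st(3)"
```

```text
t 17.30 ang 131.2 r 30.5mm cw-tang F 5.27 radial 4.92 Fz -0.11
```

Request:
{"name": "apply_moves", "arguments": {
  "deltas": [
    {"x": 0.002, "y": 0.004, "z": 0, "rx": 0, "ry": 0, "rz": 0, "hand": 0},
    {"x": 0.002, "y": 0.004, "z": 0, "rx": 0, "ry": 0, "rz": 0, "hand": 0},
    {"x": 0.002, "y": 0.004, "z": 0, "rx": 0, "ry": 0, "rz": 0, "hand": 0},
    {"x": 0, "y": 0, "z": 0, "rx": 0, "ry": 0, "rz": 0, "hand": 0}
  ]
}}

```text
time: 17.7
tool_pos: [0.6157, 0.0241, 0.0859]
tcp_rot: [-3.129, -0.0, 1.569]
force: [-10.8, 0.5, 2.3]
gripper_width: 0.148
grip_force: 60.0
```

```bash
python3 -c "
from arc import *
st(3)"
```

```text
t 17.70 ang 120.7 r 30.5mm cw-tang F 8.98 radial 5.95 Fz 2.35
```

Request:
{"name": "apply_moves", "arguments": {
  "deltas": [
    {"x": 0.001, "y": 0.003, "z": 0, "rx": 0, "ry": 0, "rz": 0, "hand": 0},
    {"x": 0, "y": 0.002, "z": 0, "rx": 0, "ry": 0, "rz": 0, "hand": 0},
    {"x": 0, "y": 0, "z": 0, "rx": 0, "ry": 0, "rz": 0, "hand": 0}
  ]
}}

```text
time: 18.0
tool_pos: [0.6165, 0.0245, 0.0859]
tcp_rot: [-3.125, -0.001, 1.569]
force: [-12.0, 1.9, 5.2]
gripper_width: 0.145
grip_force: 60.3
```

```bash
python3 -c "
from arc import *
st(3)
o=ctrl.get_obs();print(o['tool_pos'])
for k,a in ((2,97.7),(4,57.6)):
    a=np.radians(a);print(k,C[k]+.03*np.array([np.cos(a),np.sin(a)]))"
```

```text
t 18.00 ang 119.1 r 30.5mm cw-tang F 9.57 radial 7.49 Fz 5.23
[0.61647986 0.02448039 0.08589853]
2 [0.61668041 0.1470295 ]
4 [0.5278748  0.01252984]
```

Nut 3 is home (stalled, 9.6 N against 5.3 N winding). One last small nudge, then release, go to handle 2 (0.617,0.147; the two-view fix agreed within 1 mm) and grip it.

Request:
{"name": "apply_moves", "arguments": {
  "deltas": [
    {"x": 0, "y": 0.004, "z": 0, "rx": 0, "ry": 0, "rz": 0, "hand": 0},
    {"x": 0, "y": 0, "z": 0, "rx": 0, "ry": 0, "rz": 0, "hand": 0},
    {"x": 0, "y": 0, "z": 0, "rx": 0, "ry": 0, "rz": 0, "hand": 0}
  ]
}}

```text
time: 18.3
tool_pos: [0.6171, 0.0248, 0.0859]
tcp_rot: [-3.123, -0.002, 1.569]
force: [-14.3, 1.4, 7.2]
gripper_width: 0.144
grip_force: 60.7
```

Request:
{"name": "apply_moves", "arguments": {
  "deltas": [
    {"x": 0, "y": 0, "z": 0, "rx": 0, "ry": 0, "rz": 0, "hand": 0.45},
    {"x": 0, "y": 0, "z": 0, "rx": 0, "ry": 0, "rz": 0, "hand": 0.45},
    {"x": 0, "y": 0, "z": 0, "rx": 0, "ry": 0, "rz": 0, "hand": 0.45},
    {"x": 0, "y": 0, "z": -0.05, "rx": 0, "ry": 0, "rz": 0, "hand": 0.45},
    {"x": 0, "y": 0, "z": -0.05, "rx": 0, "ry": 0, "rz": 0, "hand": 0.45},
    {"x": 0, "y": 0, "z": -0.05, "rx": 0, "ry": 0, "rz": 0, "hand": 0.45},
    {"x": 0.048, "y": -0.0037, "z": 0, "rx": 0, "ry": 0, "rz": 0, "hand": 0.45},
    {"x": 0.048, "y": -0.0037, "z": 0, "rx": 0, "ry": 0, "rz": 0, "hand": 0.45},
    {"x": 0.048, "y": -0.0037, "z": 0, "rx": 0, "ry": 0, "rz": 0, "hand": 0.45},
    {"x": 0.048, "y": -0.0037, "z": 0, "rx": 0, "ry": 0, "rz": 0, "hand": 0.45},
    {"x": 0.048, "y": -0.0037, "z": 0, "rx": 0, "ry": 0, "rz": 0, "hand": 0.45},
    {"x": 0, "y": 0, "z": 0, "rx": 0, "ry": 0, "rz": 0, "hand": 0.45}
  ]
}}

```text
time: 19.5
tool_pos: [0.6195, 0.1515, 0.162]
tcp_rot: [3.137, -0.004, 1.576]
force: [-0.4, -0.2, -0.1]
gripper_width: 0.448
grip_force: 0.0
```

Run:
```python
from arc import *
c=cap('wrist','w6.png');o=ctrl.get_obs();print(o['time'],o['tool_pos'],o['tcp_rot'],o['force'])
im=cv2.imread('pics/w6.png');u,v=proj(c,[.6167,.1470,.1235]);print(u,v);cv2.circle(im,(int(u),int(v)),3,(0,0,255),1);cv2.imwrite('pics/w6.png',im)
com(98,-42,20);a=-42
for i in range(6): com(a,a-13,3);a-=13
```

```text
19.55 [0.61942507 0.14852786 0.16200034] [ 3.13712185e+00 -1.37741817e-03  1.57387892e+00] [-0.57101811 -0.50794887  0.69775121]
315.5376874988324 238.64031807069668
98 -42 [(0.001, 0.007), (0.0, 0.007), (-0.002, 0.007), (-0.002, 0.008), (-0.003, 0.006), (-0.003, 0.007), (-0.005, 0.005), (-0.005, 0.006), (-0.006, 0.004), (-0.006, 0.004), (-0.006, 0.003), (-0.007, 0.002), (-0.008, 0.002), (-0.007, 0.0), (-0.007, 0.0), (-0.008, -0.002), (-0.007, -0.002), (-0.006, -0.003), (-0.006, -0.004), (-0.006, -0.004)]
-42 -55 [(-0.003, -0.004), (-0.003, -0.003), (-0.003, -0.004)]
-55 -68 [(-0.003, -0.003), (-0.002, -0.004), (-0.002, -0.005)]
-68 -81 [(-0.001, -0.004), (-0.001, -0.004), (-0.001, -0.005)]
-81 -94 [(-0.001, -0.004), (0.0, -0.005), (0.0, -0.004)]
-94 -107 [(0.001, -0.005), (0.0, -0.004), (0.002, -0.005)]
-107 -120 [(0.001, -0.004), (0.002, -0.004), (0.002, -0.004)]
```

View pics/w6.png

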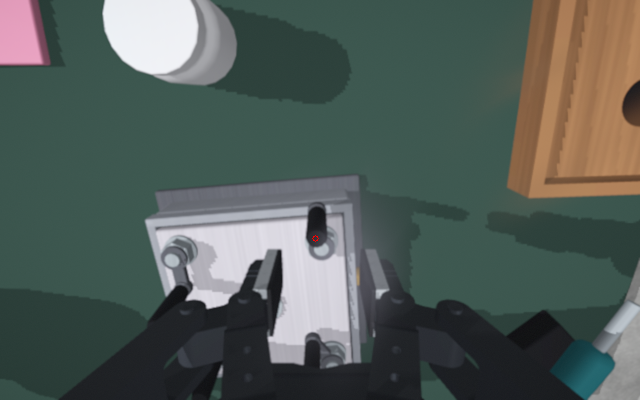

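The mark is on handle 2's top (316,239), between the fingers. Descend, grip and wind the first 140°.

Request:
{"name": "apply_moves", "arguments": {
  "deltas": [
    {"x": -0.002, "y": -0.005, "z": 0.05, "rx": 0, "ry": 0, "rz": 0, "hand": 0.45},
    {"x": 0, "y": 0, "z": 0.05, "rx": 0, "ry": 0, "rz": 0, "hand": 0.45},
    {"x": 0, "y": 0, "z": 0.048, "rx": 0, "ry": 0, "rz": 0, "hand": 0.45},
    {"x": 0, "y": 0, "z": 0, "rx": 0, "ry": 0, "rz": 0, "hand": 0.15},
    {"x": 0, "y": 0, "z": 0, "rx": 0, "ry": 0, "rz": 0, "hand": 0},
    {"x": 0, "y": 0, "z": 0, "rx": 0, "ry": 0, "rz": 0, "hand": 0},
    {"x": 0, "y": 0, "z": 0, "rx": 0, "ry": 0, "rz": 0, "hand": 0},
    {"x": 0, "y": 0, "z": 0, "rx": 0, "ry": 0, "rz": 0, "hand": 0}
  ]
}}

```text
time: 20.35
tool_pos: [0.6159, 0.1434, 0.0874]
tcp_rot: [3.139, 0.002, 1.569]
force: [2.4, -4.0, -7.5]
gripper_width: 0.142
grip_force: 58.4
```

Request:
{"name": "apply_moves", "arguments": {
  "deltas": [
    {"x": 0.001, "y": 0.007, "z": 0.001, "rx": 0, "ry": 0, "rz": 0, "hand": 0},
    {"x": 0, "y": 0.007, "z": 0, "rx": 0, "ry": 0, "rz": 0, "hand": 0},
    {"x": -0.002, "y": 0.007, "z": 0, "rx": 0, "ry": 0, "rz": 0, "hand": 0},
    {"x": -0.002, "y": 0.008, "z": 0, "rx": 0, "ry": 0, "rz": 0, "hand": 0},
    {"x": -0.003, "y": 0.006, "z": 0, "rx": 0, "ry": 0, "rz": 0, "hand": 0},
    {"x": -0.003, "y": 0.007, "z": 0.001, "rx": 0, "ry": 0, "rz": 0, "hand": 0},
    {"x": -0.005, "y": 0.005, "z": 0, "rx": 0, "ry": 0, "rz": 0, "hand": 0},
    {"x": -0.005, "y": 0.006, "z": 0, "rx": 0, "ry": 0, "rz": 0, "hand": 0},
    {"x": -0.006, "y": 0.004, "z": 0, "rx": 0, "ry": 0, "rz": 0, "hand": 0},
    {"x": -0.006, "y": 0.004, "z": 0, "rx": 0, "ry": 0, "rz": 0, "hand": 0},
    {"x": -0.006, "y": 0.003, "z": 0.001, "rx": 0, "ry": 0, "rz": 0, "hand": 0},
    {"x": -0.007, "y": 0.002, "z": 0, "rx": 0, "ry": 0, "rz": 0, "hand": 0},
    {"x": -0.008, "y": 0.002, "z": 0, "rx": 0, "ry": 0, "rz": 0, "hand": 0},
    {"x": -0.007, "y": 0, "z": 0, "rx": 0, "ry": 0, "rz": 0, "hand": 0},
    {"x": -0.007, "y": 0, "z": 0, "rx": 0, "ry": 0, "rz": 0, "hand": 0},
    {"x": -0.008, "y": -0.002, "z": 0.001, "rx": 0, "ry": 0, "rz": 0, "hand": 0},
    {"x": -0.007, "y": -0.002, "z": 0, "rx": 0, "ry": 0, "rz": 0, "hand": 0},
    {"x": -0.006, "y": -0.003, "z": 0, "rx": 0, "ry": 0, "rz": 0, "hand": 0},
    {"x": -0.006, "y": -0.004, "z": 0, "rx": 0, "ry": 0, "rz": 0, "hand": 0},
    {"x": -0.006, "y": -0.004, "z": 0, "rx": 0, "ry": 0, "rz": 0, "hand": 0}
  ]
}}

```text
time: 22.35
tool_pos: [0.6467, 0.1006, 0.0864]
tcp_rot: [3.131, -0.005, 1.573]
force: [6.0, 3.0, -6.7]
gripper_width: 0.147
grip_force: 58.4
```

```bash
python3 -c "
from arc import *
st(2)"
```

```text
t 22.35 ang -32.7 r 30.9mm cw-tang F 5.76 radial 3.45 Fz -6.67
```

Request:
{"name": "apply_moves", "arguments": {
  "deltas": [
    {"x": -0.003, "y": -0.004, "z": 0.002, "rx": 0, "ry": 0, "rz": 0, "hand": 0},
    {"x": -0.003, "y": -0.003, "z": 0, "rx": 0, "ry": 0, "rz": 0, "hand": 0},
    {"x": -0.003, "y": -0.004, "z": 0, "rx": 0, "ry": 0, "rz": 0, "hand": 0},
    {"x": 0, "y": 0, "z": 0, "rx": 0, "ry": 0, "rz": 0, "hand": 0}
  ]
}}

```text
time: 22.75
tool_pos: [0.6421, 0.0936, 0.086]
tcp_rot: [3.129, -0.003, 1.571]
force: [6.0, 0.5, -3.9]
gripper_width: 0.143
grip_force: 58.8
```

```bash
python3 -c "
from arc import *
st(2)"
```

```text
t 22.75 ang -48.0 r 31.9mm cw-tang F 4.80 radial 3.65 Fz -3.94
```

Request:
{"name": "apply_moves", "arguments": {
  "deltas": [
    {"x": -0.003, "y": -0.003, "z": 0.001, "rx": 0, "ry": 0, "rz": 0, "hand": 0},
    {"x": -0.002, "y": -0.004, "z": 0, "rx": 0, "ry": 0, "rz": 0, "hand": 0},
    {"x": -0.002, "y": -0.005, "z": 0, "rx": 0, "ry": 0, "rz": 0, "hand": 0},
    {"x": 0, "y": 0, "z": 0, "rx": 0, "ry": 0, "rz": 0, "hand": 0}
  ]
}}

```text
time: 23.15
tool_pos: [0.6363, 0.0888, 0.0858]
tcp_rot: [3.128, -0.001, 1.57]
force: [7.0, -1.3, -2.9]
gripper_width: 0.14
grip_force: 58.9
```

```bash
python3 -c "
from arc import *
st(2)"
```

```text
t 23.15 ang -61.2 r 32.5mm cw-tang F 5.54 radial 4.47 Fz -2.91
```

Request:
{"name": "apply_moves", "arguments": {
  "deltas": [
    {"x": -0.001, "y": -0.004, "z": 0.001, "rx": 0, "ry": 0, "rz": 0, "hand": 0},
    {"x": -0.001, "y": -0.004, "z": 0, "rx": 0, "ry": 0, "rz": 0, "hand": 0},
    {"x": -0.001, "y": -0.005, "z": 0, "rx": 0, "ry": 0, "rz": 0, "hand": 0},
    {"x": 0, "y": 0, "z": 0, "rx": 0, "ry": 0, "rz": 0, "hand": 0}
  ]
}}

```text
time: 23.55
tool_pos: [0.6319, 0.0865, 0.0858]
tcp_rot: [3.124, -0.0, 1.57]
force: [9.5, -1.5, -3.1]
gripper_width: 0.148
grip_force: 59.0
```

```bash
python3 -c "
from arc import *
st(2)"
```

```text
t 23.55 ang -69.9 r 32.8mm cw-tang F 8.41 radial 4.71 Fz -3.08
```

Request:
{"name": "apply_moves", "arguments": {
  "deltas": [
    {"x": -0.001, "y": -0.003, "z": 0, "rx": 0, "ry": 0, "rz": 0, "hand": 0},
    {"x": 0, "y": -0.004, "z": 0, "rx": 0, "ry": 0, "rz": 0, "hand": 0},
    {"x": 0, "y": 0, "z": 0, "rx": 0, "ry": 0, "rz": 0, "hand": 0},
    {"x": 0, "y": 0, "z": 0, "rx": 0, "ry": 0, "rz": 0, "hand": 0}
  ]
}}

```text
time: 23.95
tool_pos: [0.6308, 0.0862, 0.086]
tcp_rot: [3.119, -0.0, 1.57]
force: [12.3, -2.2, -6.9]
gripper_width: 0.145
grip_force: 58.7
```

```bash
python3 -c "
from arc import *
st(2)"
```

```text
t 23.95 ang -72.0 r 32.7mm cw-tang F 11.03 radial 5.84 Fz -6.93
```

Nut 2 is home (stalled at 11.0 N against about 5.3 N winding). Release it and go over handle 4.

Request:
{"name": "apply_moves", "arguments": {
  "deltas": [
    {"x": 0, "y": 0, "z": 0, "rx": 0, "ry": 0, "rz": 0, "hand": 0.45},
    {"x": 0, "y": 0, "z": 0, "rx": 0, "ry": 0, "rz": 0, "hand": 0.45},
    {"x": 0, "y": 0, "z": 0, "rx": 0, "ry": 0, "rz": 0, "hand": 0.45},
    {"x": 0, "y": 0, "z": -0.055, "rx": 0, "ry": 0, "rz": 0, "hand": 0.45},
    {"x": 0, "y": 0, "z": -0.05, "rx": 0, "ry": 0, "rz": 0, "hand": 0.45},
    {"x": 0, "y": 0, "z": -0.05, "rx": 0, "ry": 0, "rz": 0, "hand": 0.45},
    {"x": -0.0374, "y": -0.0472, "z": 0, "rx": 0, "ry": 0, "rz": 0, "hand": 0.45},
    {"x": -0.0374, "y": -0.0472, "z": 0, "rx": 0, "ry": 0, "rz": 0, "hand": 0.45},
    {"x": -0.0374, "y": -0.0472, "z": 0, "rx": 0, "ry": 0, "rz": 0, "hand": 0.45},
    {"x": -0.0374, "y": -0.0472, "z": 0, "rx": 0, "ry": 0, "rz": 0, "hand": 0.45},
    {"x": 0, "y": 0, "z": 0, "rx": 0, "ry": 0, "rz": 0, "hand": 0.45},
    {"x": 0, "y": 0, "z": 0, "rx": 0, "ry": 0, "rz": 0, "hand": 0.45}
  ]
}}

```text
time: 25.15
tool_pos: [0.5244, 0.0111, 0.1606]
tcp_rot: [-3.141, -0.001, 1.569]
force: [-0.8, -0.1, -0.4]
gripper_width: 0.45
grip_force: 0.0
```

Run:
```python
from arc import *
c=cap('wrist','w7.png');o=ctrl.get_obs();print(o['time'],o['tool_pos'],o['tcp_rot'],o['force'])
im=cv2.imread('pics/w7.png');u,v=proj(c,[.5279,.0125,.1235]);print(u,v);cv2.circle(im,(int(u),int(v)),3,(0,0,255),1);cv2.imwrite('pics/w7.png',im)
com(58,-82,20);a=-82
for i in range(6): com(a,a-13,3);a-=13
```

```text
25.2 [0.52559354 0.01176814 0.16065791] [ 3.14135330e+00 -1.20487721e-03  1.57044531e+00] [-0.01745592  0.74325759  0.6558002 ]
326.04060975222694 230.75566736652465
58 -82 [(-0.004, 0.006), (-0.005, 0.005), (-0.006, 0.005), (-0.006, 0.004), (-0.007, 0.003), (-0.006, 0.003), (-0.008, 0.001), (-0.007, 0.001), (-0.007, 0.0), (-0.007, -0.001), (-0.008, -0.002), (-0.006, -0.003), (-0.007, -0.004), (-0.006, -0.004), (-0.005, -0.005), (-0.005, -0.006), (-0.003, -0.006), (-0.004, -0.007), (-0.002, -0.006), (-0.001, -0.008)]
-82 -95 [(-0.001, -0.004), (0.0, -0.005), (0.0, -0.004)]
-95 -108 [(0.001, -0.005), (0.001, -0.004), (0.001, -0.005)]
-108 -121 [(0.002, -0.004), (0.001, -0.004), (0.003, -0.004)]
-121 -134 [(0.002, -0.004), (0.003, -0.003), (0.003, -0.004)]
-134 -147 [(0.003, -0.003), (0.004, -0.003), (0.003, -0.002)]
-147 -160 [(0.004, -0.003), (0.004, -0.002), (0.004, -0.001)]
```

View pics/w7.png

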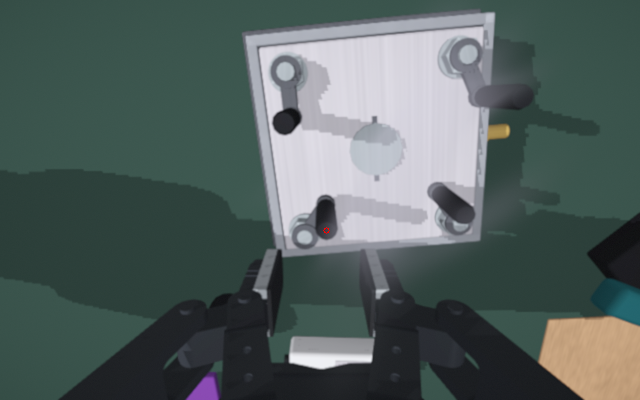

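Handle 4's top is at (327,229), on the mark and between the fingers. The other three cranks stand clear. Shift 2 mm, grip and wind the first 140°.

Request:
{"name": "apply_moves", "arguments": {
  "deltas": [
    {"x": 0.002, "y": 0.005, "z": 0.049, "rx": 0, "ry": 0, "rz": 0, "hand": 0.45},
    {"x": 0, "y": 0, "z": 0.048, "rx": 0, "ry": 0, "rz": 0, "hand": 0.45},
    {"x": 0, "y": 0, "z": 0.048, "rx": 0, "ry": 0, "rz": 0, "hand": 0.45},
    {"x": 0, "y": 0, "z": 0, "rx": 0, "ry": 0, "rz": 0, "hand": 0.15},
    {"x": 0, "y": 0, "z": 0, "rx": 0, "ry": 0, "rz": 0, "hand": 0},
    {"x": 0, "y": 0, "z": 0, "rx": 0, "ry": 0, "rz": 0, "hand": 0},
    {"x": 0, "y": 0, "z": 0, "rx": 0, "ry": 0, "rz": 0, "hand": 0},
    {"x": 0, "y": 0, "z": 0, "rx": 0, "ry": 0, "rz": 0, "hand": 0}
  ]
}}

```text
time: 26.0
tool_pos: [0.5277, 0.0125, 0.088]
tcp_rot: [-3.142, -0.0, 1.57]
force: [-0.5, 0.4, -9.0]
gripper_width: 0.149
grip_force: 58.4
```

Request:
{"name": "apply_moves", "arguments": {
  "deltas": [
    {"x": -0.004, "y": 0.006, "z": 0.001, "rx": 0, "ry": 0, "rz": 0, "hand": 0},
    {"x": -0.005, "y": 0.005, "z": 0, "rx": 0, "ry": 0, "rz": 0, "hand": 0},
    {"x": -0.006, "y": 0.005, "z": 0, "rx": 0, "ry": 0, "rz": 0, "hand": 0},
    {"x": -0.006, "y": 0.004, "z": 0, "rx": 0, "ry": 0, "rz": 0, "hand": 0},
    {"x": -0.007, "y": 0.003, "z": 0, "rx": 0, "ry": 0, "rz": 0, "hand": 0},
    {"x": -0.006, "y": 0.003, "z": 0.001, "rx": 0, "ry": 0, "rz": 0, "hand": 0},
    {"x": -0.008, "y": 0.001, "z": 0, "rx": 0, "ry": 0, "rz": 0, "hand": 0},
    {"x": -0.007, "y": 0.001, "z": 0, "rx": 0, "ry": 0, "rz": 0, "hand": 0},
    {"x": -0.007, "y": 0, "z": 0, "rx": 0, "ry": 0, "rz": 0, "hand": 0},
    {"x": -0.007, "y": -0.001, "z": 0, "rx": 0, "ry": 0, "rz": 0, "hand": 0},
    {"x": -0.008, "y": -0.002, "z": 0.001, "rx": 0, "ry": 0, "rz": 0, "hand": 0},
    {"x": -0.006, "y": -0.003, "z": 0, "rx": 0, "ry": 0, "rz": 0, "hand": 0},
    {"x": -0.007, "y": -0.004, "z": 0, "rx": 0, "ry": 0, "rz": 0, "hand": 0},
    {"x": -0.006, "y": -0.004, "z": 0, "rx": 0, "ry": 0, "rz": 0, "hand": 0},
    {"x": -0.005, "y": -0.005, "z": 0, "rx": 0, "ry": 0, "rz": 0, "hand": 0},
    {"x": -0.005, "y": -0.006, "z": 0.001, "rx": 0, "ry": 0, "rz": 0, "hand": 0},
    {"x": -0.003, "y": -0.006, "z": 0, "rx": 0, "ry": 0, "rz": 0, "hand": 0},
    {"x": -0.004, "y": -0.007, "z": 0, "rx": 0, "ry": 0, "rz": 0, "hand": 0},
    {"x": -0.002, "y": -0.006, "z": 0, "rx": 0, "ry": 0, "rz": 0, "hand": 0},
    {"x": -0.001, "y": -0.008, "z": 0, "rx": 0, "ry": 0, "rz": 0, "hand": 0}
  ]
}}

```text
time: 28.0
tool_pos: [0.5198, -0.0413, 0.0865]
tcp_rot: [3.135, -0.001, 1.572]
force: [3.8, 5.0, -9.3]
gripper_width: 0.144
grip_force: 58.4
```

```bash
python3 -c "
from arc import *
st(4)"
```

```text
t 28.00 ang -74.4 r 29.6mm cw-tang F 5.03 radial -3.79 Fz -9.25
```

Request:
{"name": "apply_moves", "arguments": {
  "deltas": [
    {"x": -0.001, "y": -0.004, "z": 0.002, "rx": 0, "ry": 0, "rz": 0, "hand": 0},
    {"x": 0, "y": -0.005, "z": 0, "rx": 0, "ry": 0, "rz": 0, "hand": 0},
    {"x": 0, "y": -0.004, "z": 0, "rx": 0, "ry": 0, "rz": 0, "hand": 0},
    {"x": 0, "y": 0, "z": 0, "rx": 0, "ry": 0, "rz": 0, "hand": 0}
  ]
}}

```text
time: 28.4
tool_pos: [0.5144, -0.0425, 0.0861]
tcp_rot: [3.133, -0.0, 1.571]
force: [3.7, 3.8, -5.5]
gripper_width: 0.148
grip_force: 58.7
```

```bash
python3 -c "
from arc import *
st(4)"
```

```text
t 28.40 ang -85.0 r 29.8mm cw-tang F 4.05 radial -3.49 Fz -5.54
```

Request:
{"name": "apply_moves", "arguments": {
  "deltas": [
    {"x": 0.001, "y": -0.005, "z": 0.001, "rx": 0, "ry": 0, "rz": 0, "hand": 0},
    {"x": 0.001, "y": -0.004, "z": 0.001, "rx": 0, "ry": 0, "rz": 0, "hand": 0},
    {"x": 0.001, "y": -0.005, "z": 0, "rx": 0, "ry": 0, "rz": 0, "hand": 0},
    {"x": 0, "y": 0, "z": 0, "rx": 0, "ry": 0, "rz": 0, "hand": 0}
  ]
}}

```text
time: 28.8
tool_pos: [0.5088, -0.0425, 0.0858]
tcp_rot: [3.129, 0.001, 1.57]
force: [4.1, 2.5, -2.3]
gripper_width: 0.148
grip_force: 59.0
```

```bash
python3 -c "
from arc import *
st(4)"
```

```text
t 28.80 ang -95.7 r 29.8mm cw-tang F 3.81 radial -2.90 Fz -2.32
```

Request:
{"name": "apply_moves", "arguments": {
  "deltas": [
    {"x": 0.002, "y": -0.004, "z": 0, "rx": 0, "ry": 0, "rz": 0, "hand": 0},
    {"x": 0.001, "y": -0.004, "z": 0, "rx": 0, "ry": 0, "rz": 0, "hand": 0},
    {"x": 0.003, "y": -0.004, "z": 0, "rx": 0, "ry": 0, "rz": 0, "hand": 0},
    {"x": 0, "y": 0, "z": 0, "rx": 0, "ry": 0, "rz": 0, "hand": 0}
  ]
}}

```text
time: 29.2
tool_pos: [0.5024, -0.041, 0.0857]
tcp_rot: [3.13, 0.003, 1.569]
force: [4.7, -1.3, -0.6]
gripper_width: 0.153
grip_force: 59.0
```

```bash
python3 -c "
from arc import *
st(4)"
```

```text
t 29.20 ang -108.4 r 29.7mm cw-tang F 4.82 radial -0.26 Fz -0.64
```

Request:
{"name": "apply_moves", "arguments": {
  "deltas": [
    {"x": 0.002, "y": -0.004, "z": 0, "rx": 0, "ry": 0, "rz": 0, "hand": 0},
    {"x": 0.003, "y": -0.003, "z": 0, "rx": 0, "ry": 0, "rz": 0, "hand": 0},
    {"x": 0.003, "y": -0.004, "z": 0, "rx": 0, "ry": 0, "rz": 0, "hand": 0},
    {"x": 0, "y": 0, "z": 0, "rx": 0, "ry": 0, "rz": 0, "hand": 0}
  ]
}}

```text
time: 29.6
tool_pos: [0.4951, -0.0375, 0.0854]
tcp_rot: [3.133, 0.003, 1.568]
force: [3.7, -3.1, 2.6]
gripper_width: 0.145
grip_force: 59.1
```

```bash
python3 -c "
from arc import *
st(4)"
```

```text
t 29.60 ang -124.0 r 29.8mm cw-tang F 4.80 radial 0.55 Fz 2.57
```

Request:
{"name": "apply_moves", "arguments": {
  "deltas": [
    {"x": 0.003, "y": -0.003, "z": 0, "rx": 0, "ry": 0, "rz": 0, "hand": 0},
    {"x": 0.004, "y": -0.003, "z": 0, "rx": 0, "ry": 0, "rz": 0, "hand": 0},
    {"x": 0.003, "y": -0.002, "z": 0, "rx": 0, "ry": 0, "rz": 0, "hand": 0},
    {"x": 0, "y": 0, "z": 0, "rx": 0, "ry": 0, "rz": 0, "hand": 0}
  ]
}}

```text
time: 30.0
tool_pos: [0.4896, -0.0329, 0.0852]
tcp_rot: [3.135, 0.003, 1.568]
force: [2.8, -4.6, 3.9]
gripper_width: 0.147
grip_force: 59.5
```

```bash
python3 -c "
from arc import *
st(4)"
```

```text
t 30.00 ang -137.9 r 30.0mm cw-tang F 5.24 radial 1.01 Fz 3.93
```

Request:
{"name": "apply_moves", "arguments": {
  "deltas": [
    {"x": 0.004, "y": -0.003, "z": 0, "rx": 0, "ry": 0, "rz": 0, "hand": 0},
    {"x": 0.004, "y": -0.002, "z": 0, "rx": 0, "ry": 0, "rz": 0, "hand": 0},
    {"x": 0.004, "y": -0.001, "z": 0, "rx": 0, "ry": 0, "rz": 0, "hand": 0},
    {"x": 0, "y": 0, "z": 0, "rx": 0, "ry": 0, "rz": 0, "hand": 0}
  ]
}}

```text
time: 30.4
tool_pos: [0.4863, -0.0285, 0.0852]
tcp_rot: [3.135, 0.005, 1.566]
force: [1.9, -8.3, 2.3]
gripper_width: 0.144
grip_force: 59.6
```

```bash
python3 -c "
from arc import *
st(4);com(-160,-168,2);com(-168,-174,2)"
```

```text
t 30.40 ang -148.4 r 29.9mm cw-tang F 8.01 radial 2.75 Fz 2.30
-160 -168 [(0.004, -0.002), (0.005, -0.001)]
-168 -174 [(0.003, 0.0), (0.003, -0.001)]
```

Resistance is rising. A 3 mm nudge to confirm.

Request:
{"name": "apply_moves", "arguments": {
  "deltas": [
    {"x": 0.003, "y": -0.001, "z": 0, "rx": 0, "ry": 0, "rz": 0, "hand": 0},
    {"x": 0.004, "y": -0.001, "z": 0, "rx": 0, "ry": 0, "rz": 0, "hand": 0},
    {"x": 0, "y": 0, "z": 0, "rx": 0, "ry": 0, "rz": 0, "hand": 0},
    {"x": 0, "y": 0, "z": 0, "rx": 0, "ry": 0, "rz": 0, "hand": 0}
  ]
}}

```text
time: 30.8
tool_pos: [0.4857, -0.0272, 0.0852]
tcp_rot: [3.134, 0.007, 1.564]
force: [1.8, -12.3, 3.7]
gripper_width: 0.144
grip_force: 59.6
```

```bash
python3 -c "
from arc import *
st(4)"
```

```text
t 30.80 ang -151.2 r 29.8mm cw-tang F 11.68 radial 4.39 Fz 3.73
```

Nut 4 is home (11.7 N, stalled). Release, rise and hand in.

Request:
{"name": "apply_moves", "arguments": {
  "deltas": [
    {"x": 0, "y": 0, "z": 0, "rx": 0, "ry": 0, "rz": 0, "hand": 0.45},
    {"x": 0, "y": 0, "z": 0, "rx": 0, "ry": 0, "rz": 0, "hand": 0.45},
    {"x": 0, "y": 0, "z": 0, "rx": 0, "ry": 0, "rz": 0, "hand": 0.45},
    {"x": 0, "y": 0, "z": -0.05, "rx": 0, "ry": 0, "rz": 0, "hand": 0.45},
    {"x": 0, "y": 0, "z": -0.06, "rx": 0, "ry": 0, "rz": 0, "hand": 0.45},
    {"x": 0, "y": 0, "z": -0.06, "rx": 0, "ry": 0, "rz": 0, "hand": 0.45},
    {"x": 0, "y": 0, "z": -0.06, "rx": 0, "ry": 0, "rz": 0, "hand": 0.45},
    {"x": 0, "y": 0, "z": 0, "rx": 0, "ry": 0, "rz": 0, "hand": 0.45},
    {"x": 0, "y": 0, "z": 0, "rx": 0, "ry": 0, "rz": 0, "hand": 0.45},
    {"x": 0, "y": 0, "z": 0, "rx": 0, "ry": 0, "rz": 0, "hand": 0.45}
  ]
}}

```text
time: 31.8
tool_pos: [0.4817, -0.02, 0.1978]
tcp_rot: [-3.139, -0.0, 1.571]
force: [-1.1, 0.0, 0.1]
gripper_width: 0.45
grip_force: 0.0
```

```bash
python3 -c "
from plant import ctrl
o=ctrl.get_obs();print(o['tool_pos'],o['force']);print(ctrl.close_job())"
```

```text
[ 0.48169424 -0.02001253  0.19783059] [-1.05329411  0.01923182  0.11047662]
the job is handed in; nothing more can be done
None
```

I wound all four nuts home by feel in the order 1, 3, 2, 4, stopping each at about 10 to 12 N, under the 18 N stud limit, then let go, rose clear and handed the job in at 32 s; no verdict came back, and I did not measure the final nut heights or plate level.

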